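Sort kiln props by length after freeing the last one from its mould shell

TASK

Lift the grey mould shell straight up off the kiln prop it covers, without dragging that prop along or shifting it on its casting board, and stand the shell, open side down, well on the cork pad. Sort every kiln prop that lies about the table, and the uncovered one, by length into the tray: each flat on the tray floor in the lane headed by the fixed sample of its own length, lying crosswise like the sample. Leave everything else where it is.

Things in the scene. Friction and masses are not known exactly. Their poses are not given: they have to be found in the camera images.
- short_a_mid (a point): centre of a short kiln prop: a square terracotta bar 45 mm long and 28 x 28 mm in section (its y axis runs along its length), loose, lying flat on the table at the start; may be absent
- short_b_mid (a point): centre of a short kiln prop: a square terracotta bar 45 mm long and 28 x 28 mm in section (its y axis runs along its length), loose, lying flat on the table at the start; may be absent
- medium_a_mid (a point): centre of a medium kiln prop: a square terracotta bar 60 mm long and 28 x 28 mm in section (its y axis runs along its length), loose, lying flat on the table at the start; may be absent
- medium_b_mid (a point): centre of a medium kiln prop: a square terracotta bar 60 mm long and 28 x 28 mm in section (its y axis runs along its length), loose, lying flat on the table at the start; may be absent
- long_a_mid (a point): centre of a long kiln prop: a square terracotta bar 75 mm long and 28 x 28 mm in section (its y axis runs along its length), loose, lying flat on the table at the start; may be absent
- long_b_mid (a point): centre of a long kiln prop: a square terracotta bar 75 mm long and 28 x 28 mm in section (its y axis runs along its length), loose, lying flat on the table at the start; may be absent
- fresh_mid (a point): centre of a medium kiln prop: a square terracotta bar 60 mm long and 28 x 28 mm in section (its y axis runs along its length), lying on the dark casting board, hidden under the mould shell at the start; always present
- sample_short: the sample: a 45 mm long, 28 x 28 mm terracotta prop fixed on the floor of the tray at the far end of its lane (which lane varies); origin at the centre of its underside, y along its length (across the lane), x along the lane pointing away from the lane's free part: the free part of the lane runs from x = -0.02 to x = -0.222 m in this frame, centred on y = 0
- sample_medium: the sample: a 60 mm long, 28 x 28 mm terracotta prop fixed on the floor of the tray at the far end of its lane (which lane varies); origin at the centre of its underside, y along its length (across the lane), x along the lane pointing away from the lane's free part: the free part of the lane runs from x = -0.02 to x = -0.222 m in this frame, centred on y = 0
- sample_long: the sample: a 75 mm long, 28 x 28 mm terracotta prop fixed on the floor of the tray at the far end of its lane (which lane varies); origin at the centre of its underside, y along its length (across the lane), x along the lane pointing away from the lane's free part: the free part of the lane runs from x = -0.02 to x = -0.222 m in this frame, centred on y = 0
- tray: fixed plywood tray 248 x 292 mm, origin at the centre of its underside on the table; floor top 6 mm above the table; walls 4 mm thick rising 8 mm above the floor split it into three lanes 92 mm wide that run along its x axis and lie side by side in y (centres at y = -96, 0 and 96 mm); samples lie 102 mm along +x from its origin
- shell_rib (a point): the mould shell: grey plastic box, 72 x 40 mm and 35 mm high, 110 g, open below, with a grip rib on top 14 mm thick (x), 50 mm long (y) and 24 mm high, so 59 mm high in all. This point is in the rib's middle, 48 mm above the shell's open lower edge. The cavity is 64 x 32 x 31 mm: only 2 mm of play all round the prop inside
- board: fixed dark wooden casting board 100 x 110 x 6 mm, origin under its centre on the table; the covered prop and its shell sit at its centre, their axes along the board's
- pad: fixed cork pad 120 (x) x 130 (y) x 5 mm, origin under its centre on the table, where the shell is to stand
- cup: bystander, not to be disturbed: clear plastic cup, 60 mm across, 60 mm high; origin at its underside
- jar: bystander, not to be disturbed: small glass jar with steel lid, 44 mm across, 50 mm high; origin at its underside
- tape: bystander, not to be disturbed: cardboard ring of tape, 90 mm across, 22 mm high; origin at its underside
- knife: bystander, not to be disturbed: spatula 190 mm long, lying flat (origin not exactly at its middle); origin at its underside
- sponge: bystander, not to be disturbed: yellow sponge block 60 x 45 x 30 mm; origin at its underside
- bird: bystander, not to be disturbed: plaster bird about 60 mm high and 90 mm long; origin at its underside
Things that resemble listed ones, but are neither listed nor needed, are in the scene too. What is shaped like the part that bears long_a_mid but red is not meant. What is shaped like the part that bears short_b_mid but white is not meant.

How it is judged:
By the outcome, as a careful person would: the job done as asked, in the order asked, and still so for the second after the job is handed in, with the robot touching nothing.
Of short_a, short_b, medium_a, medium_b, long_a, long_b only 4 to 6 are there at a start; the rules pass over those that are not, and their reading is None.
At some moment in a run one of short_a, short_b, medium_a, medium_b, long_a, long_b may be knocked a few centimetres aside while the robot is not near it.
Once in a run the grip may slacken for a moment while it holds something.
It also fails if it takes over 210 s, if anything falls off the work surface, if the arm or the gripper's body presses on something with over 40 N, if the wrist force passes 120 N, or if a joint passes its speed limit or range.

ROBOT

A 7-joint arm with a two-finger parallel gripper is mounted at the origin on the work surface. World frame = base frame: x ahead of the robot, y to its left, z up, the work surface at z = 0. Lengths are in m, angles in rad, forces in N, time in s.
With the tool pointing down it reaches from about 0.4 to 0.85 m from the base axis. Payload 10.4 kg.
Tool frame: the origin (TCP) lies midway between the tips of the shut fingers; the grasp point (between the pads) lies 19 mm behind it; z points along the fingers, y is the line along which they close (so a half turn about z gives the same grasp; the last joint's range is limited). The gripper opens to 87 mm and grips with 3 to 60 N. Pads are 19 mm wide; open, the fingers measure 117 mm over their backs; the gripper's body (75 mm by 190 mm) begins 51 mm behind the grasp point.
Start: joints at [-1.212, 0.332, -0.065, 1.46, 0.022, 1.35, -0.088], TCP at [0.233, 0.58, 0.223] pointing down, gripper open.
Joint ranges: [-2.6, 2.6], [-0.5, 2.12], [-1.47, 1.34], [0.16, 2.42], [-1.27, 4.41], [0.06, 2.06], [-2.6, 2.6]. Speed limits (rad/s): [2.22, 2.22, 2.79, 2.79, 3.14, 3.14, 3.14].

INTERFACE

Orientations are given as a 3x3 rotation matrix whose columns are the frame's x, y, z axes.
In Python, from cell import bot, vision, job gives the robot as it stands. The module is installed in compiled form; this text tells all that it offers.
- The arm moves only by the tool jog_arm, never from a script. Its argument "rows" is a list of rows, each a list of 3 entries, a list of its own where there are three numbers: the turn, a rotation vector about the tool's x, y, z each as a share of 6 degrees, from -1 to 1, then the shift along the tool's x, y, z each as a share of 40 cm, from -1 to 1, then the closure, from -1 (fully open) to 1 (shut). In form: [[[wx, wy, wz], [x, y, z], jaw], ...]. A call has 1 to 12 rows; each row shifts and turns the commanded pose from where the row before left it, along the tool's axes as they then stand; what a row does not reach is not made up. A row lasts 1/12 s, in which the tool goes at most 41.7 mm and 7.16 degrees, less where a joint would pass 70% of its speed; a pose out of reach is approached as far as the arm can. A call with a number of a shift or a turn outside -1 to 1 is refused whole. A call with a gripper value outside its range is refused whole. The fingers move at their own pace and stop on an object; "grip_force" is the grip in N (left out, the last holds). Time passes only in rows, so rows that do not move let the fingers close. It gives the time, the measured TCP pose, the force, the opening and the grip force at its end, in the units of the state.
- bot.read_state(): the state, without advancing time (a new reading comes with each control period).
- vision.camera(name): name is "side" or "top" or "wrist"; returns a dict with "image" (400x640x3 uint8, red, green, blue), "vfov" (degrees; the focal length in pixels is half the picture's height over the tangent of half this angle, whatever the lens; pixels are square), "cx", "cy" (the principal point, pixels), "T" (4x4, takes a point from camera to world coordinates). Camera axes: x right, y down, z forward; pixel columns grow to the right and rows downward; lengths in m; the calibration is good to about 2 mm. A picture is of the moment at which its call begins. There is no depth.
- job.close_job(): hands the job in; it is judged then, once.
The state is a dict: "time": time; "qpos": joint angles; "joint_vel": joint speeds; "joint_efforts": joint torques, N m; "tcp_pos": TCP position; "ee_rot": TCP orientation; "contact_force": force on the tool from outside, world axes, zero at the start; "torque": the same for the moment, N m; "finger_gap": opening from 0.0 (shut) to 1.0 (fully open); "grip_force": force on a finger pad.
Only numpy, scipy, OpenCV 4.12 (cv2) and the standard library are available. Lean on these libraries where they do the work, as an engineer would, in place of code of your own. Each camera call takes 0.05 s, during which the arm holds its last target. There are 200 camera calls.

## Working session

There is one attempt and no reset: what is moved stays moved. The work goes in short steps, Python scripts to look and compute and a tool call to move; the robot and the scene stay as the last step left them, time stands still between calls to the robot, and variables do not carry over. Pictures are saved under pics/ and viewed, at most 14 in all, crops included, and the job is handed in when it is done.

Besides the shell and the picture viewer there is one more tool, called after "Request:" as name(argument=value, ...) on one line, values as JSON. jog_arm: Moves the arm, as the interface text tells. Shift numbers are shares of 40 cm and turn numbers shares of 6 degrees, none past 1 either way. Its arguments: {"type":"object","properties":{"rows":{"type":"array"},"grip_force":{"type":"number"}},"required":["rows"]}

```bash
mkdir -p pics
cat > h.py <<'E'
import numpy as np, cv2
from cell import bot, vision, job
def snap(n,f=None):
    c=vision.camera(n)
    if f: cv2.imwrite('pics/'+f,c['image'][:,:,::-1])
    return c
def px2w(c,u,v,z):
    f=200/np.tan(np.radians(c['vfov'])/2); T=c['T']
    d=T[:3,:3]@np.array([(u-c['cx'])/f,(v-c['cy'])/f,1.]); o=T[:3,3]
    return o+d*(z-o[2])/d[2]
def w2px(c,p):
    f=200/np.tan(np.radians(c['vfov'])/2); T=c['T']
    q=T[:3,:3].T@(np.array(p)-T[:3,3]); return q[:2]/q[2]*f+[c['cx'],c['cy']]
E
python3 - <<'E'
from h import *
for n in ['top','side','wrist']:
    c=snap(n,n+'0.png'); print(n,c['vfov'],c['cx'],c['cy'],c['T'].round(3).tolist())
s=bot.read_state(); print(s)
im=cv2.imread('pics/top0.png');
E
```

```text
top 43.14617867370017 317.8809552551307 205.38684400805175 [[-0.002, -0.997, 0.074, 0.475], [-1.0, 0.003, 0.01, 0.071], [-0.01, -0.074, -0.997, 1.328], [0.0, 0.0, 0.0, 1.0]]
side 52.918072731668055 317.5611944172204 200.92631636900254 [[0.922, -0.255, 0.289, 0.272], [-0.386, -0.618, 0.684, -0.554], [0.004, -0.743, -0.669, 0.67], [0.0, 0.0, 0.0, 1.0]]
wrist 71.77393594348663 321.33598273679786 197.99275868088972 [[0.373, 0.899, 0.229, 0.17], [0.928, -0.361, -0.093, 0.604], [-0.001, 0.247, -0.969, 0.384], [0.0, 0.0, 0.0, 1.0]]
{'time': 0.15, 'qpos': array([-1.21160094,  0.33274571, -0.06468304,  1.46072719,  0.02160497,
        1.34988046, -0.08849986]), 'joint_vel': array([-0.00036541, -0.00193943,  0.00063174, -0.00214371,  0.00127825,
        0.00055429, -0.00075862]), 'joint_efforts': array([ 1.61897453e-03, -6.23631620e+01,  2.51314201e-02, -3.90142035e+01,
       -6.12998055e-02,  3.72490170e-02,  9.35208050e-05]), 'tcp_pos': array([0.23277369, 0.57973588, 0.22193491]), 'ee_rot': array([[-9.27997828e-01,  3.72585442e-01, -3.46174820e-04],
       [ 3.72585599e-01,  9.27997283e-01, -1.00757922e-03],
       [-5.41600564e-05, -1.06401108e-03, -9.99999432e-01]]), 'contact_force': array([-0.36378845, -0.85468987,  0.17915163]), 'torque': array([ 0.04261958,  0.01750626, -0.0249062 ]), 'grip_force': 0.0, 'finger_gap': 0.9966399358570517}
```

View pics/top0.png

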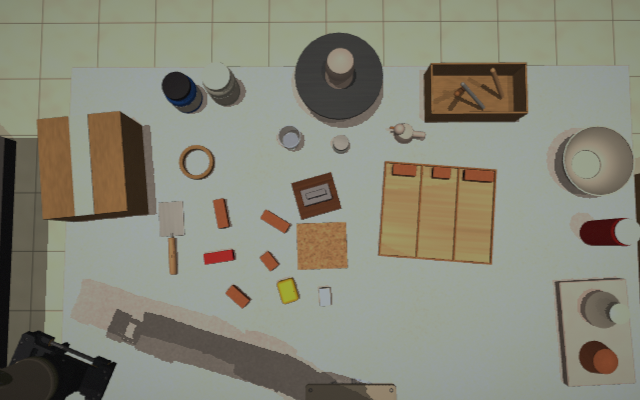

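View pics/side0.png

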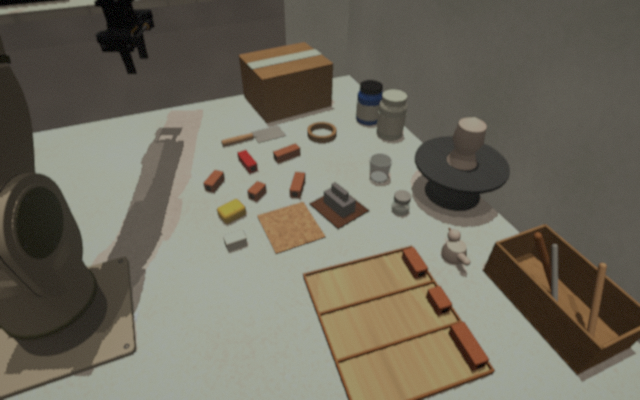

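Top view: terracotta props at (221,213), (276,222), (269,261) and (238,296). The red bar at (219,256) and the white block at (325,296) are the look-alikes. The shell is on its board at (316,195), the pad at (322,246), and the tray at (437,213), with samples medium (404,170), short (441,172) and long (479,175). The side view shows the same four props and no others. Next I'll enlarge and segment.

```bash
cat >> h.py <<'E'
def props(c,z=0.028,hlo=3,hhi=12,smin=110,amin=60,dbg=None):
    hsv=cv2.cvtColor(c['image'],cv2.COLOR_RGB2HSV)
    m=cv2.inRange(hsv,(hlo,smin,40),(hhi,255,255))
    n,lab,st,ce=cv2.connectedComponentsWithStats(m)
    out=[]
    for i in range(1,n):
        if st[i,4]<amin: continue
        pts=np.argwhere(lab==i)[:,::-1].astype(np.float32)
        w=np.array([px2w(c,u,v,z)[:2] for u,v in pts],np.float32)
        (x,y),(a,b),t=cv2.minAreaRect(w*1000)
        if a<b: a,b,t=b,a,t+90
        out.append((ce[i].round(),st[i,4],round(x),round(y),round(a),round(b),round((t+90)%180-90)))
    return out
E
python3 - <<'E'
from h import *
c=vision.camera('top')
hsv=cv2.cvtColor(c['image'],cv2.COLOR_RGB2HSV)
for u,v in [(221,213),(276,222),(269,261),(238,296),(219,257),(404,170),(441,172),(479,175),(315,180),(300,235)]: print((u,v),hsv[v,u],px2w(c,u,v,0.02).round(3))
for p in props(c): print(*p)
im=c['image'][150:320,150:350,::-1]
cv2.imwrite('pics/crop.png',cv2.resize(im,None,fx=3.5,fy=3.5,interpolation=cv2.INTER_CUBIC))
im=c['image'][150:280,290:510,::-1]
cv2.imwrite('pics/crop2.png',cv2.resize(im,None,fx=3.5,fy=3.5,interpolation=cv2.INTER_CUBIC))
E
```

```text
(221, 213) [ 10 171 145] [0.553 0.335 0.02 ]
(276, 222) [  9 169 145] [0.529 0.192 0.02 ]
(269, 261) [  9 171 146] [0.428 0.21  0.02 ]
(238, 296) [ 10 171 145] [0.339 0.289 0.02 ]
(219, 257) [  1 195 156] [0.439 0.339 0.02 ]
(404, 170) [  9 170 147] [ 0.663 -0.141  0.02 ]
(441, 172) [  9 168 144] [ 0.658 -0.237  0.02 ]
(479, 175) [  9 169 142] [ 0.65  -0.335  0.02 ]
(315, 180) [ 10 156  80] [0.638 0.091 0.02 ]
(300, 235) [ 16 133 157] [0.495 0.13  0.02 ]
[404. 169.] 266 665 -140 59 32 85
[441. 172.] 215 658 -234 47 32 84
[479. 175.] 372 649 -332 83 32 85
[316. 196.] 992 597 89 105 96 -74
[221. 213.] 327 552 334 74 29 12
[275. 221.] 303 532 195 75 27 58
[269. 261.] 190 429 209 44 28 39
[237. 296.] 274 340 289 60 30 49
[598. 358.] 961 188 -619 92 78 87
```

View pics/crop.png

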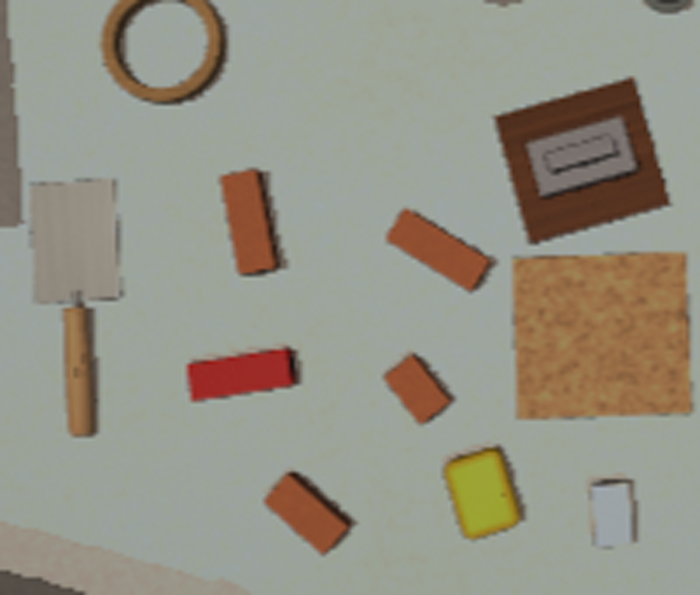

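View pics/crop2.png

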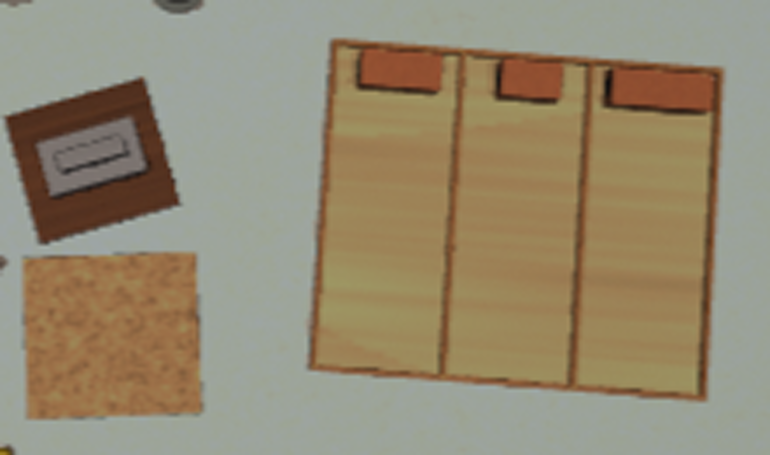

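The crops confirm the choice. There are four terracotta props: long (552,334), long (532,195), short (429,209) and medium (340,289), in mm. The red (240,375 in the crop) and white (612,512 in the crop) pieces are decoys. Tray lanes from left to right are medium, short, long.

```bash
cat >> h.py <<'E'
def quad(c,pts,z):
    w=np.array([px2w(c,u,v,z)[:2] for u,v in pts]); return w
def rot2(a): a=np.radians(a); return np.array([[np.cos(a),-np.sin(a)],[np.sin(a),np.cos(a)]])
def goto(x,y,z,yaw=None):
    """report turn (deg about tool z) then shift in tool axes AFTER the turn, in units of 40cm; yaw=world angle of tool y"""
    s=bot.read_state(); R=s['ee_rot']; p=s['tcp_pos']
    cur=np.degrees(np.arctan2(R[1,1],R[0,1])); 
    t=0 if yaw is None else (cur-yaw+90)%180-90
    a=np.radians(cur-t); ty=np.array([np.cos(a),np.sin(a)]); tx=np.array([-np.sin(a),np.cos(a)])
    d=np.array([x,y])-p[:2]
    sh=np.array([tx@d,ty@d,p[2]-z])/.4
    print('t',round(s['time'],2),'cur',p.round(4),'yaw',round(cur,2),'q7',s['qpos'][6].round(2),'| turn/6deg',round(t/6,2),'shift',sh.round(4),'rows>=',round(np.linalg.norm(sh)/.1,1),'tilt',(R[:2,2]).round(4),'gap',round(s['finger_gap'],3),'F',s['contact_force'].round(1))
E
python3 - <<'E'
from h import *
c=vision.camera('top')
def rep(n,pts,z):
    w=quad(c,pts,z); e=(w[1]-w[0]+w[2]-w[3])/2; g=(w[0]-w[3]+w[1]-w[2])/2
    print(n,w.mean(0).round(4),'sizes',np.linalg.norm(e).round(4),np.linalg.norm(g).round(4),'angles',np.degrees(np.arctan2(e[1],e[0])).round(1),np.degrees(np.arctan2(g[1],g[0])).round(1))
k=lambda L,o:[(o[0]+u/3.5-.36,o[1]+v/3.5-.36) for u,v in L]
rep('tray',k([(331,40),(722,69),(704,399),(310,368)],(290,150)),.014)
rep('board',k([(497,117),(632,79),(668,205),(531,242)],(150,150)),.006)
rep('shelltop',k([(528,142),(622,116),(637,168),(540,195)],(150,150)),.041)
rep('rib',k([(544,159),(614,137),(619,153),(551,174)],(150,150)),.065)
rep('pad',k([(514,256),(685,253),(691,413),(518,418)],(150,150)),.005)
goto(.597,.088,.20,17.4)
E
```

```text
tray [ 0.5543 -0.2261] sizes 0.291 0.2452 angles -94.6 -4.5
board [0.5987 0.0889] sizes 0.1058 0.0981 angles -74.7 15.4
shelltop [0.5994 0.0886] sizes 0.0724 0.0398 angles -74.6 14.3
rib [0.5967 0.0881] sizes 0.0518 0.012 angles -72.8 21.0
pad [0.4685 0.0743] sizes 0.1282 0.1196 angles -88.8 1.6
t 0.25 cur [0.2328 0.5799 0.2222] yaw 68.12 q7 -0.09 | turn/6deg 8.45 shift [-1.4456  0.5011  0.0554] rows>= 15.3 tilt [-0.0002 -0.0006] gap 0.999 F [ 0.6  0.6 -0.8]
```

Request:
jog_arm(rows=[[[0,0,0.978],[0,0,0],-1],[[0,0,0.978],[0,0,0],-1],[[0,0,0.978],[0,0,0],-1],[[0,0,0.978],[0,0,0],-1],[[0,0,0.978],[0,0,0],-1],[[0,0,0.978],[0,0,0],-1],[[0,0,0.978],[0,0,0],-1],[[0,0,0.978],[0,0,0],-1],[[0,0,0.978],[0,0,0],-1],[[0,0,0],[0,0,0],-1]])

```text
time: 1.08
tcp_pos: [0.2328, 0.58, 0.2224]
ee_rot: [[-0.259, 0.966, -0.0], [0.966, 0.259, -0.0], [-0.0, -0.0, -1.0]]
contact_force: [0.1, 0.4, -0.8]
finger_gap: 1.003
grip_force: 0.0
```

```bash
python3 -c "
from h import *
goto(.5988,.0886,.20,15.3)"
```

```text
t 1.08 cur [0.2328 0.58   0.2224] yaw 15.04 q7 -0.99 | turn/6deg -0.04 shift [-1.4263  0.5584  0.0561] rows>= 15.3 tilt [-0.     -0.0002] gap 1.003 F [ 0.1  0.4 -0.8]
```

Request:
jog_arm(rows=[[[0,0,0],[-0.084,0.0328,0.0033],-1],[[0,0,0],[-0.084,0.0328,0.0033],-1],[[0,0,0],[-0.084,0.0328,0.0033],-1],[[0,0,0],[-0.084,0.0328,0.0033],-1],[[0,0,0],[-0.084,0.0328,0.0033],-1],[[0,0,0],[-0.084,0.0328,0.0033],-1],[[0,0,0],[-0.084,0.0328,0.0033],-1],[[0,0,0],[-0.084,0.0328,0.0033],-1],[[0,0,0],[-0.084,0.0328,0.0033],-1]])

```text
time: 1.83
tcp_pos: [0.4274, 0.318, 0.2108]
ee_rot: [[-0.268, 0.963, 0.0], [0.963, 0.268, 0.0], [0.0, 0.0, -1.0]]
contact_force: [-0.4, 1.3, 0.3]
finger_gap: 0.996
grip_force: 0.0
```

Request:
jog_arm(rows=[[[0,0,0],[-0.084,0.0328,0.0033],-1],[[0,0,0],[-0.084,0.0328,0.0033],-1],[[0,0,0],[-0.084,0.0328,0.0033],-1],[[0,0,0],[-0.084,0.0328,0.0033],-1],[[0,0,0],[-0.084,0.0328,0.0033],-1],[[0,0,0],[-0.084,0.0328,0.0033],-1],[[0,0,0],[-0.084,0.0328,0.0033],-1],[[0,0,0],[-0.084,0.0328,0.0033],-1],[[0,0,0],[0,0,0],-1]])

```text
time: 2.58
tcp_pos: [0.6015, 0.0799, 0.1999]
ee_rot: [[-0.26, 0.966, 0.001], [0.966, 0.26, -0.004], [-0.004, 0.0, -1.0]]
contact_force: [0.0, -1.1, -0.1]
finger_gap: 1.001
grip_force: 0.0
```

```bash
python3 -c "
from h import *
goto(.5988,.0886,.20,15.3)
c=snap('wrist','w1.png'); 
for p in [(.5988,.0886,.065),(.5988,.0886,.006)]: print(w2px(c,p))
s=bot.read_state();T=np.eye(4);T[:3,:3]=s['ee_rot'];T[:3,3]=s['tcp_pos']
print((np.linalg.inv(T)@c['T']).round(4))"
```

```text
t 2.58 cur [0.6015 0.0799 0.1999] yaw 15.04 q7 0.16 | turn/6deg -0.04 shift [ 0.0229 -0.0008 -0.0004] rows>= 0.2 tilt [ 0.0013 -0.0039] gap 1.001 F [ 0.  -1.1 -0.1]
[321.22753525 181.42931593]
[321.22321934 172.69554429]
[[-2.400e-03 -9.687e-01 -2.481e-01  6.310e-02]
 [ 1.000e+00 -2.500e-03  2.000e-04  1.000e-04]
 [-8.000e-04 -2.481e-01  9.687e-01 -1.621e-01]
 [ 0.000e+00  0.000e+00  0.000e+00  1.000e+00]]
```

View pics/w1.png

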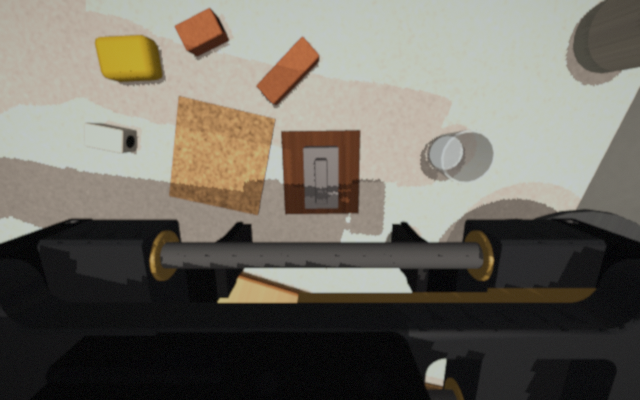

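Request:
jog_arm(rows=[[[0,0,0],[0,0,0.06],-1],[[0,0,0],[0,0,0.06],-1],[[0,0,0],[0,0,0.055],-1],[[0,0,0],[0,0,0],-1],[[0,0,0],[0,0,0],-1]])

```text
time: 3.05
tcp_pos: [0.598, 0.0887, 0.1297]
ee_rot: [[-0.267, 0.964, -0.002], [0.964, 0.267, -0.0], [0.0, -0.002, -1.0]]
contact_force: [-0.2, 0.1, 0.5]
finger_gap: 0.997
grip_force: 0.0
```

```bash
python3 -c "
from h import *
goto(.5988,.0886,.044,15.3)
c=snap('wrist'); im=c['image'][110:260,230:410,::-1]
cv2.imwrite('pics/w2.png',cv2.resize(im,None,fx=4,fy=4,interpolation=cv2.INTER_CUBIC))
"
```

```text
t 3.05 cur [0.598  0.0887 0.1297] yaw 15.48 q7 0.18 | turn/6deg 0.03 shift [-0.0009  0.0019  0.2142] rows>= 2.1 tilt [-0.0021 -0.0002] gap 0.997 F [-0.2  0.1  0.5]
```

View pics/w2.png

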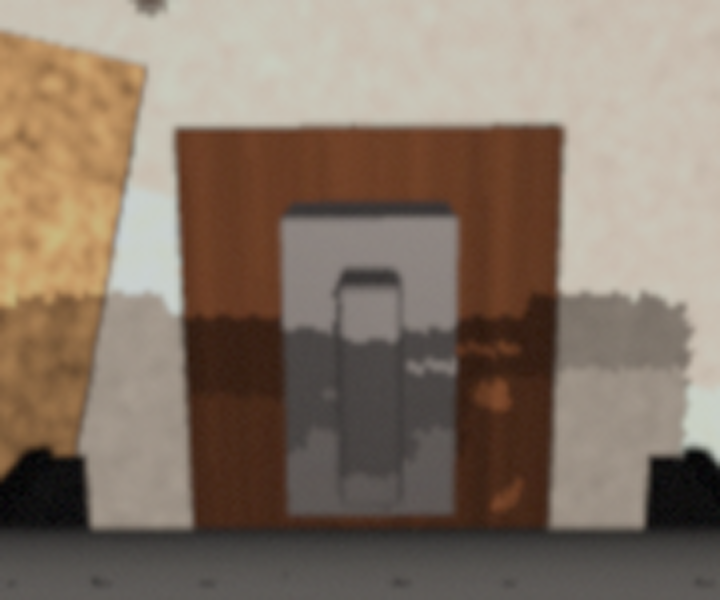

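The wrist view shows the rib mid at crop u≈371 and the finger mid at 368, so the offset is under 1 mm along the closing axis and the yaw is within 0.5°. I'll descend.

Request:
jog_arm(rows=[[[0,0,-0.05],[-0.001,0.0018,0.06],-1],[[0,0,0],[0,0,0.06],-1],[[0,0,0],[0,0,0.05],-1],[[0,0,0],[0,0,0.02],-1],[[0,0,0],[0,0,0.015],-1],[[0,0,0],[0,0,0.009],-1],[[0,0,0],[0,0,0],-1],[[0,0,0],[0,0,0],-1]])

```text
time: 3.77
tcp_pos: [0.6004, 0.088, 0.0457]
ee_rot: [[-0.269, 0.963, 0.002], [0.963, 0.269, 0.001], [0.0, 0.002, -1.0]]
contact_force: [0.3, -0.2, -0.0]
finger_gap: 0.995
grip_force: 0.0
```

Request:
jog_arm(rows=[[[0,0,0],[0,0,0],0],[[0,0,0],[0,0,0],0.2],[[0,0,0],[0,0,0],0.4],[[0,0,0],[0,0,0],0.5],[[0,0,0],[0,0,0],0.5],[[0,0,0],[0,0,0],0.5]], grip_force=4)

```text
time: 4.27
tcp_pos: [0.5996, 0.0878, 0.0445]
ee_rot: [[-0.269, 0.963, 0.0], [0.963, 0.269, 0.0], [0.0, 0.0, -1.0]]
contact_force: [-0.7, 0.0, -0.1]
finger_gap: 0.629
grip_force: 0.0
```

```bash
python3 -c "
from h import *
goto(.5988,.0886,.044,15.3)
c=snap('wrist'); im=c['image'][150:270,230:410,::-1]
cv2.imwrite('pics/w3.png',cv2.resize(im,None,fx=4,fy=4,interpolation=cv2.INTER_CUBIC))
"
```

```text
t 4.27 cur [0.5996 0.0878 0.0445] yaw 15.61 q7 0.22 | turn/6deg 0.05 shift [ 0.0024 -0.0015  0.0014] rows>= 0.0 tilt [0.     0.0001] gap 0.629 F [-0.7  0.  -0.1]
```

View pics/w3.png

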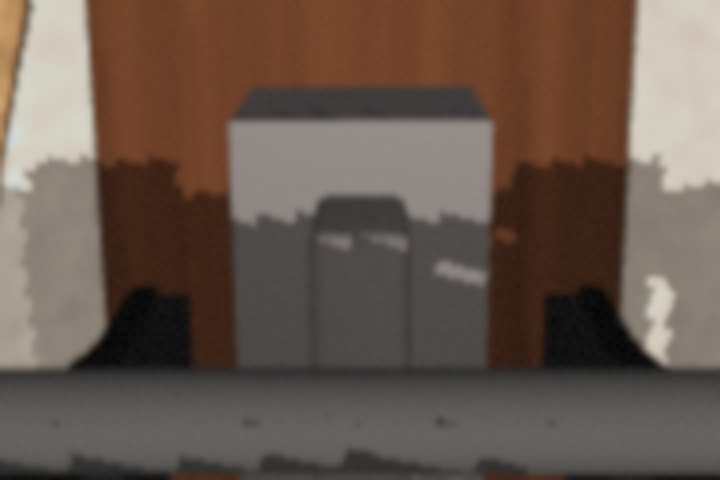

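Fingers at 189 and 545 (mid 367), rib mid at 361.5: I need 0.8 mm toward −y. Correct, then close gently.

Request:
jog_arm(rows=[[[0,0,0],[0,-0.002,0],0.3],[[0,0,0],[0,0,0],0.4],[[0,0,0],[0,0,0],0.55],[[0,0,0],[0,0,0],0.6],[[0,0,0],[0,0,0],0.65],[[0,0,0],[0,0,0],0.7],[[0,0,0],[0,0,0],0.75],[[0,0,0],[0,0,0],0.8],[[0,0,0],[0,0,0],0.85],[[0,0,0],[0,0,0],0.9],[[0,0,0],[0,0,0],1],[[0,0,0],[0,0,0],1]], grip_force=3)

```text
time: 5.32
tcp_pos: [0.5989, 0.0876, 0.0445]
ee_rot: [[-0.269, 0.963, 0.0], [0.963, 0.269, 0.0], [0.0, 0.0, -1.0]]
contact_force: [0.2, -0.6, 1.0]
finger_gap: 0.16
grip_force: 3.0
```

Request:
jog_arm(rows=[[[0,0,0],[0,0,0],1],[[0,0,0],[0,0,0],1],[[0,0,0],[0,0,0],1],[[0,0,0],[0,0,0],1]], grip_force=20)

```text
time: 5.65
tcp_pos: [0.5989, 0.0876, 0.0445]
ee_rot: [[-0.269, 0.963, 0.0], [0.963, 0.269, 0.0], [0.0, 0.0, -1.0]]
contact_force: [-0.4, 1.0, -1.2]
finger_gap: 0.159
grip_force: 20.0
```

Request:
jog_arm(rows=[[[0,0,0],[0,0,-0.003],1],[[0,0,0],[0,0,-0.007],1],[[0,0,0],[0,0,-0.01],1],[[0,0,0],[0,0,-0.01],1],[[0,0,0],[0,0,-0.01],1],[[0,0,0],[0,0,-0.01],1],[[0,0,0],[0,0,-0.01],1],[[0,0,0],[0,0,-0.01],1],[[0,0,0],[0,0,-0.01],1],[[0,0,0],[0,0,-0.01],1],[[0,0,0],[0,0,-0.01],1],[[0,0,0],[0,0,-0.01],1]])

```text
time: 6.65
tcp_pos: [0.5988, 0.0876, 0.0889]
ee_rot: [[-0.269, 0.963, -0.0], [0.963, 0.269, 0.0], [0.0, -0.0, -1.0]]
contact_force: [0.1, 0.4, -0.9]
finger_gap: 0.155
grip_force: 20.0
```

Request:
jog_arm(rows=[[[0,0,0],[0,0,-0.03],1],[[0,0,0],[0,0,-0.04],1],[[0,0,0],[0,0,-0.03],1],[[0,0,0],[0,0,-0.01],1],[[0,0,0],[0,0,0],1],[[0,0,0],[0,0,0],1]])

```text
time: 7.15
tcp_pos: [0.5988, 0.0877, 0.1324]
ee_rot: [[-0.269, 0.963, -0.0], [0.963, 0.269, 0.0], [0.0, 0.0, -1.0]]
contact_force: [0.1, -0.5, -1.7]
finger_gap: 0.16
grip_force: 20.0
```

```bash
python3 -c "
from h import *
goto(.4685,.0743,.12,2)
c=snap('side')
for p in props(snap('top')): print(*p)
cv2.imwrite('pics/s4.png',cv2.resize(c['image'][80:290,180:460,::-1],None,fx=2.5,fy=2.5,interpolation=cv2.INTER_CUBIC))
"
```

```text
t 7.15 cur [0.5988 0.0877 0.1324] yaw 15.62 q7 0.18 | turn/6deg 2.27 shift [-0.022  -0.3266  0.031 ] rows>= 3.3 tilt [-0.      0.0002] gap 0.16 F [ 0.1 -0.5 -1.7]
[404. 169.] 272 665 -141 62 32 85
[441. 172.] 220 658 -234 47 32 84
[479. 175.] 370 649 -331 81 32 86
[221. 213.] 327 552 334 74 29 12
[275. 221.] 295 531 194 75 27 58
[269. 261.] 190 429 209 44 28 39
[237. 296.] 274 340 289 60 30 49
[598. 358.] 959 188 -619 92 78 87
```

View pics/s4.png

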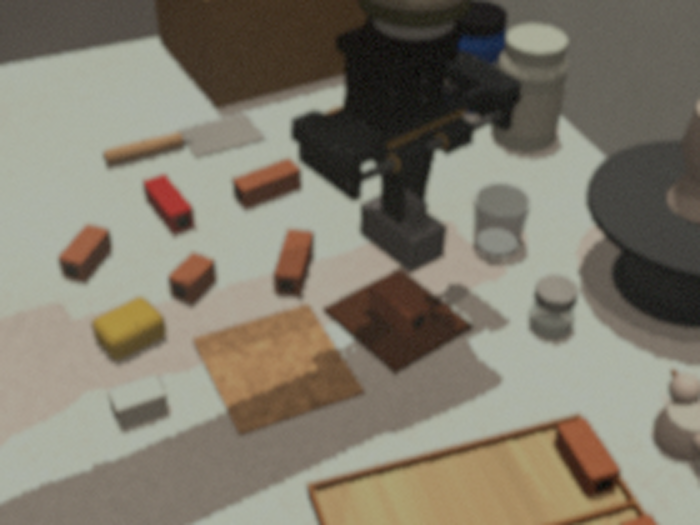

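The shell is clear and the prop still lies on the board (crop 400,300). Carry the shell to the pad.

Request:
jog_arm(rows=[[[0,0,0.757],[0,0,0],1],[[0,0,0.757],[0,0,0],1],[[0,0,0.757],[0,0,0],1],[[0,0,0],[-0.004,-0.065,0],1],[[0,0,0],[-0.004,-0.065,0],1],[[0,0,0],[-0.004,-0.065,0],1],[[0,0,0],[-0.005,-0.065,0],1],[[0,0,0],[-0.005,-0.065,0],1],[[0,0,0],[0,0,0.03],1],[[0,0,0],[0,0,0],1],[[0,0,0],[0,0,0],1]])

```text
time: 8.17
tcp_pos: [0.4689, 0.0743, 0.1201]
ee_rot: [[-0.035, 0.999, -0.001], [0.999, 0.035, -0.0], [-0.0, -0.001, -1.0]]
contact_force: [1.4, -0.7, 0.9]
finger_gap: 0.161
grip_force: 20.0
```

```bash
python3 -c "
from h import *
goto(.4685,.0743,.0445,2)
c=snap('wrist','w5.png')
"
```

```text
t 8.17 cur [0.4689 0.0743 0.1201] yaw 2.0 q7 -0.17 | turn/6deg -0.0 shift [ 1.00e-04 -1.10e-03  1.89e-01] rows>= 1.9 tilt [-0.001  -0.0003] gap 0.161 F [ 1.4 -0.7  0.9]
```

View pics/w5.png

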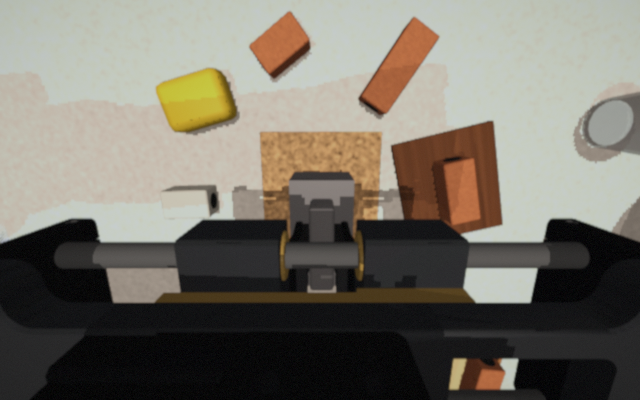

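The shell is held level above the pad centre and the fresh prop is visible on the board (458,190). Lower it and release.

Request:
jog_arm(rows=[[[0,0,0],[0,0,0.07],1],[[0,0,0],[0,0,0.06],1],[[0,0,0],[0,0,0.03],1],[[0,0,0],[0,0,0.015],1],[[0,0,0],[0,0,0.008],1],[[0,0,0],[0,0,0.004],1],[[0,0,0],[0,0,0.003],1],[[0,0,0],[0,0,0],1],[[0,0,0],[0,0,0],1]])

```text
time: 8.97
tcp_pos: [0.4698, 0.0745, 0.0451]
ee_rot: [[-0.035, 0.999, 0.001], [0.999, 0.035, 0.001], [0.001, 0.001, -1.0]]
contact_force: [-0.2, 0.4, -1.2]
finger_gap: 0.162
grip_force: 20.0
```

Request:
jog_arm(rows=[[[0,0,0],[0,0,0],0.5],[[0,0,0],[0,0,0],0.5],[[0,0,0],[0,0,0],0.2],[[0,0,0],[0,0,0],0.2],[[0,0,0],[0,0,0],0.2],[[0,0,0],[0,0,0],0.2]])

```text
time: 9.47
tcp_pos: [0.4693, 0.0743, 0.0445]
ee_rot: [[-0.035, 0.999, 0.0], [0.999, 0.035, 0.0], [0.0, 0.0, -1.0]]
contact_force: [-0.3, 0.4, -0.1]
finger_gap: 0.383
grip_force: 0.0
```

Request:
jog_arm(rows=[[[0,0,0],[0,0,-0.02],0.2],[[0,0,0],[0,0,-0.05],0.0],[[0,0,0],[0,0,-0.09],-0.2],[[0,0,0],[0,0,-0.09],-0.3],[[0,0,0],[0,0,-0.08],-0.3],[[0,0,0],[0,0,0],-0.3],[[0,0,0],[0,0,0],-0.3]])

```text
time: 10.05
tcp_pos: [0.4703, 0.0746, 0.1788]
ee_rot: [[-0.035, 0.999, 0.004], [0.999, 0.035, 0.002], [0.002, 0.004, -1.0]]
contact_force: [0.1, -0.1, -1.0]
finger_gap: 0.637
grip_force: 0.0
```

```bash
python3 -c "
from h import *
goto(.597,.088,.17,105.3)
c=snap('wrist','w6.png')
s=bot.read_state()
for p in props(c,z=.034): print(*p)
"
```

```text
t 10.05 cur [0.4703 0.0746 0.1788] yaw 1.98 q7 -0.21 | turn/6deg 12.78 shift [0.3143 0.0512 0.0219] rows>= 3.2 tilt [0.0038 0.002 ] gap 0.637 F [ 0.1 -0.1 -1. ]
[194.   3.] 134 341 253 20 9 2
[286.  62.] 1309 430 205 43 30 38
[381.  79.] 1929 528 191 74 26 58
[425. 174.] 6834 587 91 100 89 -74
```

View pics/w6.png

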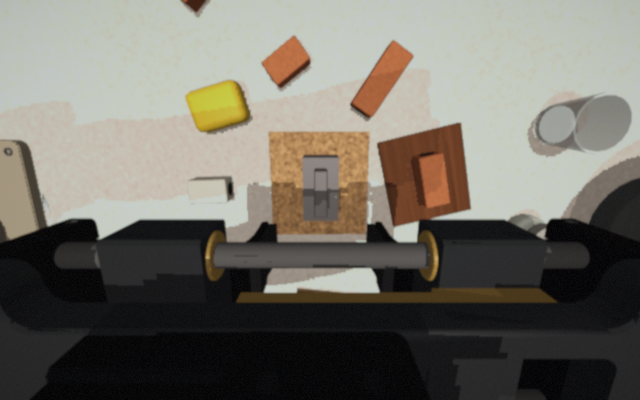

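Shell stands well on the pad at (320,188). Next is the fresh prop on the board.

Request:
jog_arm(rows=[[[0,0,-0.74],[0,0,0],-0.3],[[0,0,-0.74],[0,0,0],-0.3],[[0,0,-0.74],[0,0,0],-0.3],[[0,0,0],[-0.0102,0.064,0.02],-0.3],[[0,0,0],[-0.0102,0.064,0.02],-0.3],[[0,0,0],[-0.0102,0.064,0.02],-0.3],[[0,0,0],[-0.0102,0.064,0.02],-0.3],[[0,0,0],[-0.0102,0.064,0.02],-0.3],[[0,0,0],[0,0,0.06],-0.3],[[0,0,0],[0,0,0.04],-0.3],[[0,0,0],[0,0,0],-0.3],[[0,0,0],[0,0,0],-0.3]])

```text
time: 11.1
tcp_pos: [0.5968, 0.0879, 0.095]
ee_rot: [[-0.264, 0.965, -0.003], [0.965, 0.264, -0.001], [-0.0, -0.004, -1.0]]
contact_force: [-0.5, 0.8, 0.7]
finger_gap: 0.649
grip_force: 0.0
```

```bash
python3 -c "
from h import *
goto(.5988,.0886,.012,15.3)
c=snap('wrist')
hsv=cv2.cvtColor(c['image'],cv2.COLOR_RGB2HSV)
m=cv2.inRange(hsv,(3,110,100),(12,255,255))[150:240,270:370]
xs=np.argwhere(m); print(270+xs[:,1].min(),270+xs[:,1].max())
for p in props(snap('top')): print(*p)
print([w2px(c,(.5988,.0886,.034)).round()])
cv2.imwrite('pics/w7.png',cv2.resize(c['image'][100:260,200:440,::-1],None,fx=3,fy=3,interpolation=cv2.INTER_CUBIC))
"
```

```text
t 11.1 cur [0.5968 0.0879 0.095 ] yaw 15.29 q7 0.21 | turn/6deg -0.0 shift [0.0003 0.0052 0.2076] rows>= 2.1 tilt [-0.0035 -0.0014] gap 0.649 F [-0.5  0.8  0.7]
270 369
[404. 169.] 271 665 -140 59 32 84
[441. 172.] 217 658 -234 47 32 84
[479. 175.] 369 649 -331 81 32 84
[221. 213.] 327 552 334 74 29 12
[274. 221.] 287 532 195 74 27 58
[269. 261.] 190 429 209 44 28 39
[237. 296.] 274 340 289 60 30 49
[598. 358.] 962 188 -619 92 78 87
[array([324., 209.])]
```

View pics/w7.png

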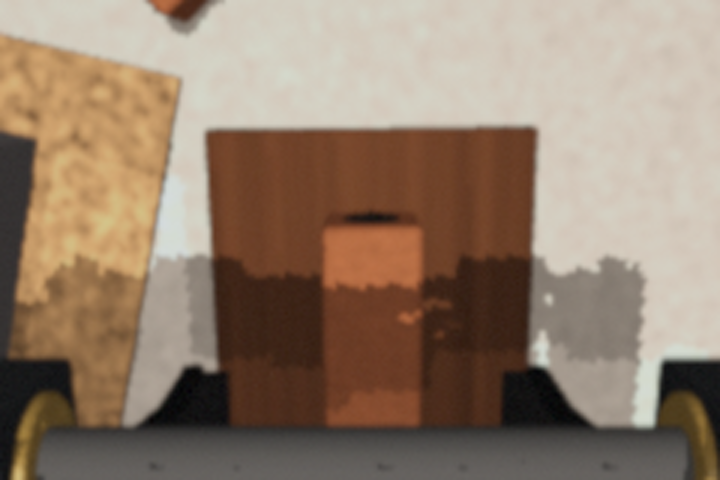

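The prop sits 2 mm toward +y of the fingers, which agrees with the estimate. Descend, grip and lift.

Request:
jog_arm(rows=[[[0,0,0],[0,0.005,0.07],-0.3],[[0,0,0],[0,0,0.07],-0.3],[[0,0,0],[0,0,0.04],-0.3],[[0,0,0],[0,0,0.02],-0.3],[[0,0,0],[0,0,0.007],-0.3],[[0,0,0],[0,0,0],-0.3],[[0,0,0],[0,0,0],0.2],[[0,0,0],[0,0,0],0.6],[[0,0,0],[0,0,0],1],[[0,0,0],[0,0,0],1],[[0,0,0],[0,0,0],1],[[0,0,0],[0,0,0],1]], grip_force=25)

```text
time: 12.2
tcp_pos: [0.6001, 0.089, 0.014]
ee_rot: [[-0.264, 0.965, 0.0], [0.965, 0.264, 0.0], [0.0, 0.0, -1.0]]
contact_force: [-1.6, 0.9, 2.3]
finger_gap: 0.322
grip_force: 25.0
```

Request:
jog_arm(rows=[[[0,0,0],[0,0,0],1],[[0,0,0],[0,0,0],1],[[0,0,0],[0,0,-0.03],1],[[0,0,0],[0,0,-0.06],1],[[0,0,0],[0,0,-0.06],1],[[0,0,0],[0,0,-0.06],1],[[0,0,0],[0,0,-0.03],1],[[0,0,0],[0,0,0],1],[[0,0,0],[0,0,0],1]])

```text
time: 12.95
tcp_pos: [0.6001, 0.0891, 0.1098]
ee_rot: [[-0.264, 0.964, 0.001], [0.964, 0.264, 0.001], [0.0, 0.001, -1.0]]
contact_force: [0.0, -0.4, -2.4]
finger_gap: 0.322
grip_force: 25.0
```

```bash
python3 -c "
from h import *
goto(.5937,-.1329,.08,-4.5)
print(bot.read_state()['grip_force'])"
```

```text
t 12.95 cur [0.6001 0.0891 0.1098] yaw 15.32 q7 0.2 | turn/6deg 3.3 shift [-0.5546  0.0276  0.0745] rows>= 5.6 tilt [0.0007 0.0005] gap 0.322 F [ 0.  -0.4 -2.4]
24.999814331531525
```

Request:
jog_arm(rows=[[[0,0,0.825],[0,0,0],1],[[0,0,0.825],[0,0,0],1],[[0,0,0.825],[0,0,0],1],[[0,0,0.825],[0,0,0],1],[[0,0,0],[-0.0792,0.0039,0],1],[[0,0,0],[-0.0792,0.0039,0],1],[[0,0,0],[-0.0792,0.0039,0],1],[[0,0,0],[-0.0792,0.0039,0],1],[[0,0,0],[-0.0792,0.0039,0],1],[[0,0,0],[-0.0792,0.0039,0],1],[[0,0,0],[-0.0792,0.0039,0],1]])

```text
time: 13.87
tcp_pos: [0.5923, -0.1342, 0.1078]
ee_rot: [[0.078, 0.997, -0.003], [0.997, -0.078, 0.0], [-0.0, -0.003, -1.0]]
contact_force: [0.4, 0.6, 0.1]
finger_gap: 0.317
grip_force: 25.0
```

Request:
jog_arm(rows=[[[0,0,0],[0,0,0.06],1],[[0,0,0],[0,0,0.06],1],[[0,0,0],[0,0,0.02],1],[[0,0,0],[0,0,0],1],[[0,0,0],[0,0,0],1]])

```text
time: 14.28
tcp_pos: [0.5931, -0.1326, 0.0532]
ee_rot: [[0.078, 0.997, -0.002], [0.997, -0.078, -0.0], [-0.0, -0.002, -1.0]]
contact_force: [-0.2, 0.3, 0.2]
finger_gap: 0.321
grip_force: 25.0
```

```bash
python3 -c "
from h import *
goto(.5937,-.1329,.0145,-4.5)
c=snap('wrist')
cv2.imwrite('pics/w8.png',c['image'][:,:,::-1])
for p in props(c,z=.034): print(*p)"
```

```text
t 14.28 cur [ 0.5931 -0.1326  0.0532] yaw -4.46 q7 0.31 | turn/6deg 0.01 shift [-0.0006  0.0016  0.0967] rows>= 1.0 tilt [-0.0017 -0.    ] gap 0.321 F [-0.2  0.3  0.2]
[419. 202.] 1661 661 -120 33 25 -4
[321. 218.] 2399 593 -126 37 36 86
[321. 280.] 1189 589 -174 39 20 -4
```

View pics/w8.png

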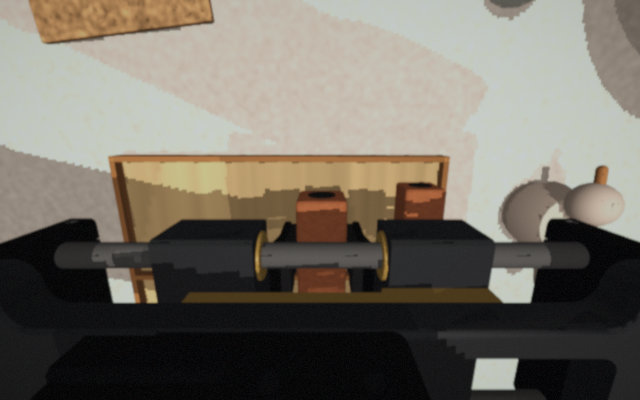

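The prop is held crosswise in the medium lane, aligned with the sample at (419,202). Lower and release.

Request:
jog_arm(rows=[[[0,0,0],[0,0,0.05],1],[[0,0,0],[0,0,0.025],1],[[0,0,0],[0,0,0.012],1],[[0,0,0],[0,0,0.006],1],[[0,0,0],[0,0,0.004],1],[[0,0,0],[0,0,0],1],[[0,0,0],[0,0,0],1],[[0,0,0],[0,0,0],0.2],[[0,0,0],[0,0,0],0],[[0,0,0],[0,0,0],-0.1],[[0,0,0],[0,0,0],-0.1],[[0,0,0],[0,0,0],-0.1]])

```text
time: 15.33
tcp_pos: [0.5936, -0.133, 0.015]
ee_rot: [[0.078, 0.997, 0.0], [0.997, -0.078, 0.0], [0.0, 0.0, -1.0]]
contact_force: [-0.7, -0.4, 0.4]
finger_gap: 0.53
grip_force: 0.0
```

Request:
jog_arm(rows=[[[0,0,0],[0,0,-0.03],-0.1],[[0,0,0],[0,0,-0.08],-0.1],[[0,0,0],[0,0,-0.08],-0.2],[[0,0,0],[0,0,-0.05],-0.3],[[0,0,0],[0,0,0],-0.3],[[0,0,0],[0,0,0],-0.3]])

```text
time: 15.83
tcp_pos: [0.5944, -0.1331, 0.1128]
ee_rot: [[0.078, 0.997, 0.003], [0.997, -0.078, 0.0], [0.0, 0.003, -1.0]]
contact_force: [-0.0, -0.1, 0.2]
finger_gap: 0.643
grip_force: 0.0
```

```bash
python3 -c "
from h import *
goto(.532,.195,.11,-32)
for p in props(snap('top')): print(*p)
for p in props(snap('wrist'),z=.034): print(*p)"
```

```text
t 15.83 cur [ 0.5944 -0.1331  0.1128] yaw -4.49 q7 0.28 | turn/6deg 4.58 shift [ 0.6131 -0.567   0.007 ] rows>= 8.4 tilt [0.003  0.0002] gap 0.643 F [-0.  -0.1  0.2]
[395. 168.] 63 666 -117 34 13 -1
[486. 175.] 210 648 -350 46 31 89
[316. 195.] 1501 597 89 105 96 -74
[394. 196.] 90 595 -113 26 21 -1
[221. 213.] 327 552 334 74 29 12
[275. 221.] 303 532 195 75 27 58
[269. 261.] 190 429 209 44 28 39
[238. 296.] 275 340 289 60 30 49
[598. 358.] 961 188 -619 92 78 87
[295.   9.] 1034 592 19 55 18 -4
[322. 203.] 1948 594 -132 61 27 85
[397. 203.] 2240 661 -142 65 33 85
```

Request:
jog_arm(rows=[[[0,0,0.916],[0,0,0],-0.3],[[0,0,0.916],[0,0,0],-0.3],[[0,0,0.916],[0,0,0],-0.3],[[0,0,0.916],[0,0,0],-0.3],[[0,0,0.916],[0,0,0],-0.3]])

```text
time: 16.35
tcp_pos: [0.5927, -0.1329, 0.1096]
ee_rot: [[0.534, 0.846, -0.002], [0.846, -0.534, 0.0], [-0.001, -0.002, -1.0]]
contact_force: [0.7, 0.3, -0.9]
finger_gap: 0.647
grip_force: 0.0
```

Request:
jog_arm(rows=[[[0,0,0],[0.0681,-0.063,0],-0.3],[[0,0,0],[0.0681,-0.063,0],-0.3],[[0,0,0],[0.0681,-0.063,0],-0.3],[[0,0,0],[0.0681,-0.063,0],-0.3],[[0,0,0],[0.0681,-0.063,0],-0.3],[[0,0,0],[0.0681,-0.063,0],-0.3],[[0,0,0],[0.0681,-0.063,0],-0.3],[[0,0,0],[0.0681,-0.063,0],-0.3],[[0,0,0],[0.0681,-0.063,0],-0.3],[[0,0,0],[0,0,0],-0.3],[[0,0,0],[0,0,0],-0.3]])

```text
time: 17.27
tcp_pos: [0.5294, 0.1975, 0.1096]
ee_rot: [[0.525, 0.851, -0.002], [0.851, -0.525, -0.001], [-0.002, -0.001, -1.0]]
contact_force: [1.0, -1.2, 0.2]
finger_gap: 0.652
grip_force: 0.0
```

```bash
python3 -c "
from h import *
goto(.532,.195,.006,-32)
for p in props(snap('wrist'),z=.028): print(*p)"
```

```text
t 17.27 cur [0.5294 0.1975 0.1096] yaw -31.69 q7 -0.81 | turn/6deg 0.05 shift [-0.0019  0.0087  0.2591] rows>= 2.6 tilt [-0.002  -0.0009] gap 0.652 F [ 1.  -1.2  0.2]
[259.  50.] 3969 552 330 73 32 12
[325. 202.] 2292 532 195 75 27 58
[424. 214.] 2154 602 129 61 53 16
[107. 211.] 1708 353 292 51 43 48
[235. 231.] 539 448 217 26 25 53
```

Request:
jog_arm(rows=[[[0,0,0.05],[-0.001,0.007,0.08],-0.3],[[0,0,0],[0,0,0.08],-0.3],[[0,0,0],[0,0,0.06],-0.3],[[0,0,0],[0,0,0.03],-0.3],[[0,0,0],[0,0,0.008],-0.3],[[0,0,0],[0,0,0],-0.3],[[0,0,0],[0,0,0],0.2],[[0,0,0],[0,0,0],0.6],[[0,0,0],[0,0,0],1],[[0,0,0],[0,0,0],1],[[0,0,0],[0,0,0],1],[[0,0,0],[0,0,0],1]], grip_force=25)

```text
time: 18.32
tcp_pos: [0.5332, 0.1936, 0.0082]
ee_rot: [[0.534, 0.846, 0.0], [0.846, -0.534, 0.001], [0.001, -0.0, -1.0]]
contact_force: [-1.7, -0.8, 5.4]
finger_gap: 0.321
grip_force: 25.0
```

Request:
jog_arm(rows=[[[0,0,0],[0,0,0],1],[[0,0,0],[0,0,0],1],[[0,0,0],[0,0,-0.04],1],[[0,0,0],[0,0,-0.08],1],[[0,0,0],[0,0,-0.08],1],[[0,0,0],[0,0,-0.06],1],[[0,0,0],[0,0,0],1],[[0,0,0],[0,0,0],1]])

```text
time: 18.98
tcp_pos: [0.5337, 0.1936, 0.1127]
ee_rot: [[0.534, 0.846, 0.002], [0.846, -0.534, 0.002], [0.002, 0.001, -1.0]]
contact_force: [-0.3, 0.7, -2.0]
finger_gap: 0.318
grip_force: 25.0
```

```bash
python3 -c "
from h import *
goto(.5787,-.3243,.11,-4.5)
print(bot.read_state()['grip_force'])"
```

```text
t 18.98 cur [0.5337 0.1936 0.1127] yaw -32.27 q7 -0.81 | turn/6deg -4.63 shift [-1.2819  0.2137  0.0067] rows>= 13.0 tilt [0.0019 0.0015] gap 0.318 F [-0.3  0.7 -2. ]
24.999951124191284
```

Request:
jog_arm(rows=[[[0,0,-0.926],[0,0,0],1],[[0,0,-0.926],[0,0,0],1],[[0,0,-0.926],[0,0,0],1],[[0,0,-0.926],[0,0,0],1],[[0,0,-0.926],[0,0,0],1],[[0,0,0],[-0.0855,0.0142,0],1],[[0,0,0],[-0.0855,0.0142,0],1],[[0,0,0],[-0.0855,0.0142,0],1],[[0,0,0],[-0.0855,0.0142,0],1],[[0,0,0],[-0.0855,0.0142,0],1],[[0,0,0],[-0.0855,0.0142,0],1]])

```text
time: 19.9
tcp_pos: [0.5499, -0.0156, 0.1102]
ee_rot: [[0.078, 0.997, -0.002], [0.997, -0.078, -0.0], [-0.0, -0.002, -1.0]]
contact_force: [1.7, 0.5, -1.3]
finger_gap: 0.318
grip_force: 25.0
```

Request:
jog_arm(rows=[[[0,0,0],[-0.0855,0.0142,0],1],[[0,0,0],[-0.0855,0.0142,0],1],[[0,0,0],[-0.0855,0.0142,0],1],[[0,0,0],[-0.0855,0.0142,0],1],[[0,0,0],[-0.0855,0.0142,0],1],[[0,0,0],[-0.0855,0.0142,0],1],[[0,0,0],[-0.0855,0.0142,0],1],[[0,0,0],[-0.0855,0.0142,0],1],[[0,0,0],[-0.0855,0.0142,0],1],[[0,0,0],[0,0,0.06],1],[[0,0,0],[0,0,0],1],[[0,0,0],[0,0,0],1]])

```text
time: 20.9
tcp_pos: [0.5763, -0.3241, 0.085]
ee_rot: [[0.079, 0.997, -0.005], [0.997, -0.079, 0.002], [0.002, -0.005, -1.0]]
contact_force: [-0.5, 0.0, -0.1]
finger_gap: 0.319
grip_force: 25.0
```

```bash
python3 -c "
from h import *
goto(.5787,-.3243,.0145,-4.5)
c=snap('wrist')
s=bot.read_state();print(s['grip_force'])
cv2.imwrite('pics/w9.png',c['image'][:,:,::-1])
for p in props(c,z=.034): print(*p)
for p in props(snap('top')): print(*p)
"
```

```text
t 20.9 cur [ 0.5763 -0.3241  0.085 ] yaw -4.53 q7 0.64 | turn/6deg -0.01 shift [1.000e-04 6.000e-03 1.762e-01] rows>= 1.8 tilt [-0.0046  0.0021] gap 0.319 F [-0.5  0.  -0.1]
25.00000834465027
[418.  90.] 2915 653 -238 46 33 85
[409. 194.] 2120 646 -315 42 33 85
[321. 212.] 2997 576 -323 52 42 87
[321. 280.] 1129 571 -384 40 23 -4
[404. 169.] 274 665 -140 59 33 84
[441. 172.] 222 657 -235 48 32 83
[472. 174.] 211 650 -314 46 34 89
[316. 195.] 1500 597 89 105 96 -74
[402. 196.] 256 594 -132 59 28 89
[474. 199.] 131 585 -318 31 28 90
[221. 213.] 327 552 334 74 29 12
[269. 261.] 190 429 209 44 28 39
[237. 296.] 274 340 289 60 30 49
[598. 358.] 959 188 -619 92 78 87
```

Request:
jog_arm(rows=[[[0,0,0],[0,0.002,0.07],1],[[0,0,0],[0,0,0.05],1],[[0,0,0],[0,0,0.03],1],[[0,0,0],[0,0,0.012],1],[[0,0,0],[0,0,0.008],1],[[0,0,0],[0,0,0.004],1],[[0,0,0],[0,0,0],1],[[0,0,0],[0,0,0],1]])

```text
time: 21.67
tcp_pos: [0.5792, -0.3252, 0.0191]
ee_rot: [[0.078, 0.997, 0.001], [0.997, -0.078, -0.0], [-0.0, 0.001, -1.0]]
contact_force: [-0.5, 0.1, -0.5]
finger_gap: 0.319
grip_force: 25.0
```

```bash
python3 -c "
from h import *
goto(.5787,-.3243,.0145,-4.5)"
```

```text
t 21.67 cur [ 0.5792 -0.3252  0.0191] yaw -4.49 q7 0.68 | turn/6deg 0.0 shift [ 0.0022 -0.0015  0.0115] rows>= 0.1 tilt [ 0.0014 -0.0005] gap 0.319 F [-0.5  0.1 -0.5]
```

Request:
jog_arm(rows=[[[0,0,0],[0.002,-0.001,0.006],1],[[0,0,0],[0,0,0.004],1],[[0,0,0],[0,0,0],1],[[0,0,0],[0,0,0],1],[[0,0,0],[0,0,0],0.2],[[0,0,0],[0,0,0],0],[[0,0,0],[0,0,0],-0.1],[[0,0,0],[0,0,0],-0.1],[[0,0,0],[0,0,0],-0.1]])

```text
time: 22.42
tcp_pos: [0.5783, -0.3241, 0.014]
ee_rot: [[0.078, 0.997, -0.0], [0.997, -0.078, 0.0], [0.0, -0.0, -1.0]]
contact_force: [-0.0, 0.1, -0.2]
finger_gap: 0.534
grip_force: 0.0
```

Request:
jog_arm(rows=[[[0,0,0],[0,0,-0.03],-0.1],[[0,0,0],[0,0,-0.08],-0.1],[[0,0,0],[0,0,-0.08],-0.2],[[0,0,0],[0,0,-0.05],-0.3],[[0,0,0],[0,0,0],-0.3],[[0,0,0],[0,0,0],-0.3]])

```text
time: 22.92
tcp_pos: [0.579, -0.3245, 0.1121]
ee_rot: [[0.078, 0.997, 0.003], [0.997, -0.078, -0.001], [-0.001, 0.003, -1.0]]
contact_force: [0.2, -0.2, -1.4]
finger_gap: 0.637
grip_force: 0.0
```

```bash
python3 -c "
from h import *
goto(.429,.209,.11,-51)
for p in props(snap('top')): print(*p)
for p in props(snap('wrist'),z=.034): print(*p)"
```

```text
t 22.92 cur [ 0.579  -0.3245  0.1121] yaw -4.5 q7 0.63 | turn/6deg 7.75 shift [ 0.5479 -1.2726  0.0052] rows>= 13.9 tilt [ 0.0028 -0.0008] gap 0.637 F [ 0.2 -0.2 -1.4]
[404. 169.] 272 665 -140 59 32 84
[441. 172.] 219 657 -235 47 32 83
[473. 174.] 243 650 -317 51 34 90
[316. 195.] 1500 597 89 105 96 -74
[402. 196.] 255 594 -132 59 28 89
[472. 202.] 245 579 -313 57 29 86
[221. 213.] 327 552 334 74 29 12
[269. 261.] 190 429 209 44 28 39
[238. 296.] 275 340 289 60 30 49
[598. 358.] 958 188 -619 92 78 87
[322.   5.] 292 591 -169 25 9 -4
[408.   6.] 440 658 -175 32 9 -4
[405.  95.] 2240 653 -238 45 32 86
[321. 202.] 2380 578 -324 73 27 86
[398. 201.] 2597 646 -330 73 33 86
```

Request:
jog_arm(rows=[[[0,0,0.969],[0,0,0],-0.3],[[0,0,0.969],[0,0,0],-0.3],[[0,0,0.969],[0,0,0],-0.3],[[0,0,0.969],[0,0,0],-0.3],[[0,0,0.969],[0,0,0],-0.3],[[0,0,0.969],[0,0,0],-0.3],[[0,0,0.969],[0,0,0],-0.3],[[0,0,0.969],[0,0,0],-0.3]])

```text
time: 23.68
tcp_pos: [0.5777, -0.3236, 0.1087]
ee_rot: [[0.78, 0.625, -0.002], [0.625, -0.78, 0.001], [-0.001, -0.002, -1.0]]
contact_force: [-0.2, 0.0, 0.5]
finger_gap: 0.652
grip_force: 0.0
```

Request:
jog_arm(rows=[[[0,0,0],[0.0365,-0.0848,0],-0.3],[[0,0,0],[0.0365,-0.0848,0],-0.3],[[0,0,0],[0.0365,-0.0848,0],-0.3],[[0,0,0],[0.0365,-0.0848,0],-0.3],[[0,0,0],[0.0365,-0.0848,0],-0.3],[[0,0,0],[0.0365,-0.0848,0],-0.3],[[0,0,0],[0.0365,-0.0848,0],-0.3],[[0,0,0],[0.0365,-0.0848,0],-0.3]])

```text
time: 24.35
tcp_pos: [0.4968, -0.038, 0.1091]
ee_rot: [[0.777, 0.629, -0.002], [0.629, -0.777, -0.0], [-0.002, -0.001, -1.0]]
contact_force: [-0.0, 1.4, -0.1]
finger_gap: 0.655
grip_force: 0.0
```

Request:
jog_arm(rows=[[[0,0,0],[0.0365,-0.0848,0],-0.3],[[0,0,0],[0.0365,-0.0848,0],-0.3],[[0,0,0],[0.0365,-0.0848,0],-0.3],[[0,0,0],[0.0365,-0.0848,0],-0.3],[[0,0,0],[0.0365,-0.0848,0],-0.3],[[0,0,0],[0.0365,-0.0848,0],-0.3],[[0,0,0],[0.0365,-0.0848,0],-0.3],[[0,0,0],[0,0,0],-0.3],[[0,0,0],[0,0,0],-0.3],[[0,0,0],[0,0,0],-0.3]])

```text
time: 25.18
tcp_pos: [0.428, 0.2083, 0.1095]
ee_rot: [[0.777, 0.629, -0.001], [0.629, -0.777, -0.001], [-0.002, 0.001, -1.0]]
contact_force: [0.0, -0.8, 0.3]
finger_gap: 0.65
grip_force: 0.0
```

```bash
python3 -c "
from h import *
goto(.429,.209,.007,-51)
for p in props(snap('wrist'),z=.028): print(*p)"
```

```text
t 25.18 cur [0.428  0.2083 0.1095] yaw -51.0 q7 -1.33 | turn/6deg 0.0 shift [2.900e-03 2.000e-04 2.562e-01] rows>= 2.6 tilt [-0.0008 -0.0014] gap 0.65 F [ 0.  -0.8  0.3]
[285.  17.] 1530 529 326 35 31 12
[534. 135.] 12358 588 102 100 90 -74
[321. 200.] 1416 430 210 46 26 38
[195. 205.] 1251 353 297 37 32 -42
```

Request:
jog_arm(rows=[[[0,0,0.1],[0.004,0,0.08],-0.3],[[0,0,0],[0,0,0.08],-0.3],[[0,0,0],[0,0,0.06],-0.3],[[0,0,0],[0,0,0.025],-0.3],[[0,0,0],[0,0,0.008],-0.3],[[0,0,0],[0,0,0],-0.3],[[0,0,0],[0,0,0],0.2],[[0,0,0],[0,0,0],0.6],[[0,0,0],[0,0,0],1],[[0,0,0],[0,0,0],1],[[0,0,0],[0,0,0],1],[[0,0,0],[0,0,0],1]], grip_force=25)

```text
time: 26.23
tcp_pos: [0.4298, 0.2105, 0.0093]
ee_rot: [[0.784, 0.621, 0.0], [0.621, -0.784, 0.001], [0.001, -0.0, -1.0]]
contact_force: [-0.7, -1.2, 4.0]
finger_gap: 0.32
grip_force: 25.0
```

Request:
jog_arm(rows=[[[0,0,0],[0,0,0],1],[[0,0,0],[0,0,0],1],[[0,0,0],[0,0,-0.04],1],[[0,0,0],[0,0,-0.08],1],[[0,0,0],[0,0,-0.08],1],[[0,0,0],[0,0,-0.06],1],[[0,0,0],[0,0,0],1],[[0,0,0],[0,0,0],1]])

```text
time: 26.9
tcp_pos: [0.43, 0.2109, 0.1137]
ee_rot: [[0.783, 0.622, 0.001], [0.622, -0.783, 0.003], [0.003, -0.001, -1.0]]
contact_force: [-1.3, -0.1, -0.6]
finger_gap: 0.319
grip_force: 25.0
```

```bash
python3 -c "
from h import *
goto(.5563,-.2263,.11,-4.5)
print(bot.read_state()['grip_force'])"
```

```text
t 26.9 cur [0.43   0.2109 0.1137] yaw -51.57 q7 -1.34 | turn/6deg -7.85 shift [-1.065   0.4005  0.0094] rows>= 11.4 tilt [0.0012 0.0027] gap 0.319 F [-1.3 -0.1 -0.6]
25.00011920928955
```

Request:
jog_arm(rows=[[[0,0,-0.981],[0,0,0],1],[[0,0,-0.981],[0,0,0],1],[[0,0,-0.981],[0,0,0],1],[[0,0,-0.981],[0,0,0],1],[[0,0,-0.981],[0,0,0],1],[[0,0,-0.981],[0,0,0],1],[[0,0,-0.981],[0,0,0],1],[[0,0,-0.981],[0,0,0],1]])

```text
time: 27.57
tcp_pos: [0.4288, 0.2097, 0.1114]
ee_rot: [[0.074, 0.997, -0.002], [0.997, -0.074, -0.002], [-0.002, -0.002, -1.0]]
contact_force: [1.0, 0.3, -1.2]
finger_gap: 0.322
grip_force: 25.0
```

Request:
jog_arm(rows=[[[0,0,0],[-0.0888,0.0334,0],1],[[0,0,0],[-0.0888,0.0334,0],1],[[0,0,0],[-0.0888,0.0334,0],1],[[0,0,0],[-0.0888,0.0334,0],1],[[0,0,0],[-0.0888,0.0334,0],1],[[0,0,0],[-0.0888,0.0334,0],1],[[0,0,0],[-0.0888,0.0334,0],1],[[0,0,0],[-0.0888,0.0334,0],1],[[0,0,0],[-0.0888,0.0334,0],1],[[0,0,0],[-0.0888,0.0334,0],1],[[0,0,0],[-0.0888,0.0334,0],1],[[0,0,0],[-0.0888,0.0334,0],1]])

```text
time: 28.57
tcp_pos: [0.5553, -0.2289, 0.1106]
ee_rot: [[0.078, 0.997, -0.003], [0.997, -0.078, 0.001], [0.0, -0.003, -1.0]]
contact_force: [0.5, -0.1, 0.1]
finger_gap: 0.317
grip_force: 25.0
```

Request:
jog_arm(rows=[[[0,0,0],[0,0,0.06],1],[[0,0,0],[0,0,0.06],1],[[0,0,0],[0,0,0.03],1],[[0,0,0],[0,0,0],1],[[0,0,0],[0,0,0],1],[[0,0,0],[0,0,0],1]])

```text
time: 29.07
tcp_pos: [0.5563, -0.2272, 0.0537]
ee_rot: [[0.078, 0.997, 0.001], [0.997, -0.078, -0.0], [-0.0, 0.001, -1.0]]
contact_force: [-0.2, -0.2, 0.1]
finger_gap: 0.321
grip_force: 25.0
```

```bash
python3 -c "
from h import *
goto(.5563,-.2263,.0155,-4.5)
print(bot.read_state()['grip_force'])
for p in props(snap('wrist'),z=.07): print(*p)
for p in props(snap('top')): print(*p)"
```

```text
t 29.07 cur [ 0.5563 -0.2272  0.0537] yaw -4.48 q7 0.61 | turn/6deg 0.0 shift [ 0.0023 -0.0002  0.0954] rows>= 1.0 tilt [ 0.0007 -0.0002] gap 0.321 F [-0.2 -0.2  0.1]
24.99995917081833
[369.  77.] 4807 586 -140 47 23 85
[476.  81.] 6030 638 -145 49 30 85
[459. 208.] 1551 633 -212 30 23 -7
[321. 224.] 1697 557 -212 29 22 -5
[323. 278.] 995 555 -247 32 15 -5
[404. 169.] 283 665 -139 61 33 86
[316. 195.] 1499 597 89 105 96 -74
[402. 196.] 257 594 -132 60 28 86
[221. 213.] 327 552 334 74 29 12
[238. 296.] 275 340 289 60 30 49
[598. 358.] 961 188 -619 92 78 87
```

Request:
jog_arm(rows=[[[0,0,0],[0.002,0,0.05],1],[[0,0,0],[0,0,0.025],1],[[0,0,0],[0,0,0.012],1],[[0,0,0],[0,0,0.006],1],[[0,0,0],[0,0,0.003],1],[[0,0,0],[0,0,0],1],[[0,0,0],[0,0,0],1],[[0,0,0],[0,0,0],1]])

```text
time: 29.83
tcp_pos: [0.5561, -0.2266, 0.0154]
ee_rot: [[0.079, 0.997, 0.0], [0.997, -0.079, 0.0], [0.0, 0.0, -1.0]]
contact_force: [-3.4, 2.4, 6.4]
finger_gap: 0.316
grip_force: 25.0
```

Request:
jog_arm(rows=[[[0,0,0],[0,0,0],0.2],[[0,0,0],[0,0,0],0],[[0,0,0],[0,0,0],-0.1],[[0,0,0],[0,0,0],-0.1],[[0,0,0],[0,0,0],-0.1]])

```text
time: 30.25
tcp_pos: [0.556, -0.2266, 0.0145]
ee_rot: [[0.079, 0.997, 0.0], [0.997, -0.079, -0.0], [-0.0, 0.0, -1.0]]
contact_force: [-0.6, -0.5, -0.0]
finger_gap: 0.53
grip_force: 0.0
```

Request:
jog_arm(rows=[[[0,0,0],[0,0,-0.03],-0.1],[[0,0,0],[0,0,-0.08],-0.1],[[0,0,0],[0,0,-0.08],-0.2],[[0,0,0],[0,0,-0.05],-0.3],[[0,0,0],[0,0,0],-0.3],[[0,0,0],[0,0,0],-0.3]])

```text
time: 30.75
tcp_pos: [0.5567, -0.2268, 0.1122]
ee_rot: [[0.079, 0.997, 0.003], [0.997, -0.079, -0.0], [0.0, 0.003, -1.0]]
contact_force: [0.3, 0.7, -1.1]
finger_gap: 0.644
grip_force: 0.0
```

```bash
python3 -c "
from h import *
goto(.552,.334,.11,-78)
for p in props(snap('top')): print(*p)
for p in props(snap('wrist'),z=.034): print(*p)"
```

```text
t 30.75 cur [ 0.5567 -0.2268  0.1122] yaw -4.52 q7 0.57 | turn/6deg 12.25 shift [ 0.28   -1.3739  0.0055] rows>= 14.0 tilt [ 0.0027 -0.0001] gap 0.644 F [ 0.3  0.7 -1.1]
[404. 169.] 279 665 -140 60 33 85
[437. 172.] 122 658 -226 34 28 -1
[316. 195.] 1499 597 89 105 96 -74
[402. 196.] 259 594 -132 59 28 89
[221. 213.] 327 552 334 74 29 12
[435. 211.] 114 556 -216 28 26 89
[237. 296.] 275 340 289 60 30 49
[598. 358.] 961 188 -619 92 78 87
[358.  91.] 2644 593 -135 59 28 85
[439.  94.] 3160 659 -141 60 34 85
[321. 204.] 1500 556 -227 47 27 86
[427. 201.] 1595 651 -234 47 34 85
[351. 280.] 693 579 -305 28 26 -5
```

Request:
jog_arm(rows=[[[0,0,1],[0,0,0],-0.3],[[0,0,1],[0,0,0],-0.3],[[0,0,1],[0,0,0],-0.3],[[0,0,1],[0,0,0],-0.3],[[0,0,1],[0,0,0],-0.3],[[0,0,1],[0,0,0],-0.3],[[0,0,1],[0,0,0],-0.3],[[0,0,1],[0,0,0],-0.3],[[0,0,1],[0,0,0],-0.3],[[0,0,1],[0,0,0],-0.3],[[0,0,1],[0,0,0],-0.3],[[0,0,1],[0,0,0],-0.3]])

```text
time: 31.85
tcp_pos: [0.5553, -0.2264, 0.1094]
ee_rot: [[0.974, 0.228, -0.002], [0.228, -0.974, 0.0], [-0.002, -0.001, -1.0]]
contact_force: [-0.1, -0.8, 0.3]
finger_gap: 0.648
grip_force: 0.0
```

Request:
jog_arm(rows=[[[0,0,0.25],[0,0,0],-0.3],[[0,0,0],[0.0175,-0.0859,0],-0.3],[[0,0,0],[0.0175,-0.0859,0],-0.3],[[0,0,0],[0.0175,-0.0859,0],-0.3],[[0,0,0],[0.0175,-0.0859,0],-0.3],[[0,0,0],[0.0175,-0.0859,0],-0.3],[[0,0,0],[0.0175,-0.0859,0],-0.3],[[0,0,0],[0.0175,-0.0859,0],-0.3],[[0,0,0],[0.0175,-0.0859,0],-0.3]])

```text
time: 32.6
tcp_pos: [0.5529, 0.0557, 0.11]
ee_rot: [[0.978, 0.21, -0.001], [0.21, -0.978, -0.0], [-0.001, -0.0, -1.0]]
contact_force: [0.2, 0.5, 0.1]
finger_gap: 0.649
grip_force: 0.0
```

Request:
jog_arm(rows=[[[0,0,0],[0.0175,-0.0859,0],-0.3],[[0,0,0],[0.0175,-0.0859,0],-0.3],[[0,0,0],[0.0175,-0.0859,0],-0.3],[[0,0,0],[0.0175,-0.0859,0],-0.3],[[0,0,0],[0.0175,-0.0859,0],-0.3],[[0,0,0],[0.0175,-0.0859,0],-0.3],[[0,0,0],[0.0175,-0.0859,0],-0.3],[[0,0,0],[0.0175,-0.0859,0],-0.3],[[0,0,0],[0,0,0],-0.3],[[0,0,0],[0,0,0],-0.3],[[0,0,0],[0,0,0],-0.3]])

```text
time: 33.52
tcp_pos: [0.5513, 0.3333, 0.1099]
ee_rot: [[0.978, 0.208, -0.001], [0.208, -0.978, -0.001], [-0.001, 0.001, -1.0]]
contact_force: [0.1, -0.5, 0.3]
finger_gap: 0.652
grip_force: 0.0
```

```bash
python3 -c "
from h import *
goto(.552,.333,.007,-78)
for p in props(snap('wrist'),z=.028): print(*p)"
```

```text
t 33.52 cur [0.5513 0.3333 0.1099] yaw -77.98 q7 -1.46 | turn/6deg 0.0 shift [0.0017 0.001  0.2574] rows>= 2.6 tilt [-0.0005 -0.0014] gap 0.652 F [ 0.1 -0.5  0.3]
[573. 189.] 8324 604 112 101 81 -74
[320. 199.] 2305 553 334 75 26 11
[297. 291.] 140 457 339 67 8 -72
```

Request:
jog_arm(rows=[[[0,0,0.1],[0.004,0,0.08],-0.3],[[0,0,0],[0,0,0.08],-0.3],[[0,0,0],[0,0,0.06],-0.3],[[0,0,0],[0,0,0.027],-0.3],[[0,0,0],[0,0,0.008],-0.3],[[0,0,0],[0,0,0],-0.3],[[0,0,0],[0,0,0],0.2],[[0,0,0],[0,0,0],0.6],[[0,0,0],[0,0,0],1],[[0,0,0],[0,0,0],1],[[0,0,0],[0,0,0],1],[[0,0,0],[0,0,0],1]], grip_force=25)

```text
time: 34.57
tcp_pos: [0.553, 0.335, 0.0089]
ee_rot: [[0.98, 0.198, 0.0], [0.198, -0.98, 0.0], [0.0, -0.0, -1.0]]
contact_force: [-0.4, 0.1, 2.3]
finger_gap: 0.32
grip_force: 25.0
```

Request:
jog_arm(rows=[[[0,0,0],[0,0,0],1],[[0,0,0],[0,0,0],1],[[0,0,0],[0,0,-0.04],1],[[0,0,0],[0,0,-0.08],1],[[0,0,0],[0,0,-0.08],1],[[0,0,0],[0,0,-0.06],1],[[0,0,0],[0,0,0],1],[[0,0,0],[0,0,0],1]])

```text
time: 35.23
tcp_pos: [0.5536, 0.335, 0.1144]
ee_rot: [[0.98, 0.197, 0.002], [0.197, -0.98, 0.002], [0.002, -0.001, -1.0]]
contact_force: [-0.3, 0.1, -0.4]
finger_gap: 0.32
grip_force: 25.0
```

```bash
python3 -c "
from h import *
goto(.4989,-.318,.11,-4.5)
print(bot.read_state()['grip_force'])"
```

```text
t 35.23 cur [0.5536 0.335  0.1144] yaw -78.62 q7 -1.47 | turn/6deg -12.35 shift [-1.6382 -0.0081  0.0109] rows>= 16.4 tilt [0.0019 0.0016] gap 0.32 F [-0.3  0.1 -0.4]
24.999544322490692
```

Request:
jog_arm(rows=[[[0,0,-1],[0,0,0],1],[[0,0,-1],[0,0,0],1],[[0,0,-1],[0,0,0],1],[[0,0,-1],[0,0,0],1],[[0,0,-1],[0,0,0],1],[[0,0,-1],[0,0,0],1],[[0,0,-1],[0,0,0],1],[[0,0,-1],[0,0,0],1],[[0,0,-1],[0,0,0],1],[[0,0,-1],[0,0,0],1],[[0,0,-1],[0,0,0],1],[[0,0,-1],[0,0,0],1]])

```text
time: 36.23
tcp_pos: [0.5521, 0.3345, 0.1113]
ee_rot: [[0.11, 0.994, -0.002], [0.994, -0.11, -0.001], [-0.001, -0.002, -1.0]]
contact_force: [-0.0, -0.1, -1.5]
finger_gap: 0.319
grip_force: 25.0
```

Request:
jog_arm(rows=[[[0,0,-0.35],[0,0,0],1],[[0,0,0],[-0.091,-0.0005,0],1],[[0,0,0],[-0.091,-0.0005,0],1],[[0,0,0],[-0.091,-0.0005,0],1],[[0,0,0],[-0.091,-0.0005,0],1],[[0,0,0],[-0.091,-0.0005,0],1],[[0,0,0],[-0.091,-0.0005,0],1],[[0,0,0],[-0.091,-0.0005,0],1],[[0,0,0],[-0.091,-0.0005,0],1],[[0,0,0],[-0.091,-0.0005,0],1]])

```text
time: 37.07
tcp_pos: [0.524, 0.0069, 0.1117]
ee_rot: [[0.078, 0.997, -0.002], [0.997, -0.078, 0.0], [0.0, -0.002, -1.0]]
contact_force: [1.3, 0.5, -1.0]
finger_gap: 0.319
grip_force: 25.0
```

Request:
jog_arm(rows=[[[0,0,0],[-0.091,-0.0005,0],1],[[0,0,0],[-0.091,-0.0005,0],1],[[0,0,0],[-0.091,-0.0005,0],1],[[0,0,0],[-0.091,-0.0005,0],1],[[0,0,0],[-0.091,-0.0005,0],1],[[0,0,0],[-0.091,-0.0005,0],1],[[0,0,0],[-0.091,-0.0005,0],1],[[0,0,0],[-0.091,-0.0005,0],1],[[0,0,0],[-0.091,-0.0005,0],1],[[0,0,0],[0,0,0.05],1],[[0,0,0],[0,0,0],1],[[0,0,0],[0,0,0],1]])

```text
time: 38.07
tcp_pos: [0.4965, -0.3176, 0.0911]
ee_rot: [[0.08, 0.997, -0.003], [0.997, -0.08, 0.001], [0.001, -0.003, -1.0]]
contact_force: [0.5, -0.1, -0.8]
finger_gap: 0.321
grip_force: 25.0
```

```bash
python3 -c "
from h import *
goto(.4989,-.318,.0152,-4.5)
print(bot.read_state()['grip_force'])
for p in props(snap('wrist'),z=.07): print(*p)
for p in props(snap('top')): print(*p)"
```

```text
t 38.07 cur [ 0.4965 -0.3176  0.0911] yaw -4.57 q7 0.8 | turn/6deg -0.01 shift [-0.0005  0.006   0.1897] rows>= 1.9 tilt [-0.0032  0.0015] gap 0.321 F [ 0.5 -0.1 -0.8]
24.999584555625916
[510.   2.] 82 617 -190 11 2 -5
[516.  92.] 3343 624 -240 41 34 85
[389.  91.] 2513 545 -233 37 25 85
[499. 202.] 3449 618 -310 59 34 85
[418. 192.] 2169 563 -299 38 28 85
[321. 212.] 3000 497 -308 45 36 85
[322. 280.] 1130 493 -360 34 20 -4
[404. 169.] 271 665 -139 59 32 83
[441. 172.] 217 658 -234 47 32 84
[479. 175.] 369 649 -331 80 32 87
[316. 195.] 1498 597 89 105 96 -74
[402. 196.] 255 594 -132 60 28 85
[471. 202.] 210 580 -309 49 28 89
[438. 211.] 194 556 -225 46 26 90
[473. 232.] 130 500 -313 31 29 89
[238. 296.] 275 340 289 60 30 49
[598. 358.] 960 188 -619 92 78 87
```

Request:
jog_arm(rows=[[[0,0,0],[0,0.001,0.07],1],[[0,0,0],[0,0,0.06],1],[[0,0,0],[0,0,0.03],1],[[0,0,0],[0,0,0.015],1],[[0,0,0],[0,0,0.01],1],[[0,0,0],[0,0,0],1],[[0,0,0],[0,0,0],1],[[0,0,0],[0,0,0],1]])

```text
time: 38.83
tcp_pos: [0.4987, -0.3185, 0.0196]
ee_rot: [[0.079, 0.997, 0.001], [0.997, -0.079, -0.001], [-0.0, 0.001, -1.0]]
contact_force: [-0.5, 1.0, -1.9]
finger_gap: 0.319
grip_force: 25.0
```

```bash
python3 -c "
from h import *
goto(.4989,-.318,.0152,-4.5)"
```

```text
t 38.83 cur [ 0.4987 -0.3185  0.0196] yaw -4.51 q7 0.86 | turn/6deg -0.0 shift [0.0012 0.0003 0.0109] rows>= 0.1 tilt [ 0.0014 -0.0005] gap 0.319 F [-0.5  1.  -1.9]
```

Request:
jog_arm(rows=[[[0,0,0],[0.001,0,0.007],1],[[0,0,0],[0,0,0.004],1],[[0,0,0],[0,0,0],1],[[0,0,0],[0,0,0],1],[[0,0,0],[0,0,0],0.2],[[0,0,0],[0,0,0],0],[[0,0,0],[0,0,0],-0.1],[[0,0,0],[0,0,0],-0.1],[[0,0,0],[0,0,0],-0.1]])

```text
time: 39.58
tcp_pos: [0.4981, -0.3177, 0.014]
ee_rot: [[0.079, 0.997, -0.0], [0.997, -0.079, 0.0], [0.0, -0.0, -1.0]]
contact_force: [0.0, -0.4, 0.5]
finger_gap: 0.53
grip_force: 0.0
```

Request:
jog_arm(rows=[[[0,0,0],[0,0,-0.03],-0.1],[[0,0,0],[0,0,-0.08],-0.1],[[0,0,0],[0,0,-0.08],-0.2],[[0,0,0],[0,0,-0.05],-0.3],[[0,0,0],[0,0,0],-0.3],[[0,0,0],[0,0,0],-0.3]])

```text
time: 40.08
tcp_pos: [0.4988, -0.3181, 0.1117]
ee_rot: [[0.079, 0.997, 0.003], [0.997, -0.079, -0.0], [-0.0, 0.003, -1.0]]
contact_force: [-0.5, -0.3, -0.9]
finger_gap: 0.638
grip_force: 0.0
```

```bash
python3 -c "
from h import *
goto(.340,.289,.14,-41)
for p in props(snap('top')): print(*p)
for p in props(snap('wrist'),z=.034): print(*p)"
```

```text
t 40.08 cur [ 0.4988 -0.3181  0.1117] yaw -4.51 q7 0.79 | turn/6deg 6.08 shift [ 0.8849 -1.2953 -0.0708] rows>= 15.7 tilt [ 0.0026 -0.0005] gap 0.638 F [-0.5 -0.3 -0.9]
[404. 169.] 273 665 -139 59 32 83
[441. 172.] 216 657 -235 46 31 89
[479. 175.] 374 649 -332 83 33 85
[316. 195.] 1500 597 89 105 96 -74
[402. 196.] 255 594 -132 59 28 89
[472. 202.] 234 579 -313 59 29 86
[438. 211.] 194 556 -225 46 26 90
[470. 233.] 249 499 -307 59 28 86
[237. 296.] 274 340 289 60 30 49
[598. 358.] 959 188 -619 92 78 87
[419.   5.] 343 587 -168 31 8 -5
[506.   6.] 534 653 -175 39 10 -5
[498.  95.] 2675 648 -237 49 39 85
[381.  94.] 2089 554 -230 44 30 85
[483. 192.] 2422 642 -317 54 39 86
[322. 202.] 2392 499 -317 73 27 86
[407. 201.] 2718 575 -323 74 33 85
```

Request:
jog_arm(rows=[[[0,0,1],[0,0,0],-0.3],[[0,0,1],[0,0,0],-0.3],[[0,0,1],[0,0,0],-0.3],[[0,0,1],[0,0,0],-0.3],[[0,0,1],[0,0,0],-0.3],[[0,0,1],[0,0,0],-0.3],[[0,0,0.08],[0,0,0],-0.3]])

```text
time: 40.77
tcp_pos: [0.4976, -0.3173, 0.1089]
ee_rot: [[0.66, 0.751, -0.002], [0.751, -0.66, 0.0], [-0.001, -0.002, -1.0]]
contact_force: [-0.1, 0.6, 0.4]
finger_gap: 0.648
grip_force: 0.0
```

Request:
jog_arm(rows=[[[0,0,0],[0.0697,-0.0685,0],-0.3],[[0,0,0],[0.0697,-0.0685,0],-0.3],[[0,0,0],[0.0697,-0.0685,0],-0.3],[[0,0,0],[0.0697,-0.0685,0],-0.3],[[0,0,0],[0.0697,-0.0685,0],-0.3],[[0,0,0],[0.0697,-0.0685,0],-0.3],[[0,0,0],[0.0697,-0.0685,0],-0.3],[[0,0,0],[0.0697,-0.0685,0],-0.3],[[0,0,0],[0.0697,-0.0685,0],-0.3],[[0,0,0],[0.0697,-0.0685,0],-0.3],[[0,0,0],[0.0697,-0.0685,0],-0.3],[[0,0,0],[0.0697,-0.0685,0],-0.3]])

```text
time: 41.77
tcp_pos: [0.4685, 0.1525, 0.1098]
ee_rot: [[0.653, 0.757, -0.001], [0.757, -0.653, 0.001], [0.0, -0.001, -1.0]]
contact_force: [1.1, 0.9, 0.5]
finger_gap: 0.649
grip_force: 0.0
```

Request:
jog_arm(rows=[[[0,0,0],[0.0082,-0.079,0],-0.3],[[0,0,0],[0.0082,-0.079,0],-0.3],[[0,0,0],[0.0082,-0.079,0],-0.3],[[0,0,0],[0.0082,-0.079,0],-0.3],[[0,0,0],[0.0082,-0.079,0],-0.3],[[0,0,0],[0.0082,-0.079,0],-0.3],[[0,0,0],[0,0,0],-0.3],[[0,0,0],[0,0,0],-0.3],[[0,0,0],[0,0,0],-0.3]])

```text
time: 42.52
tcp_pos: [0.3393, 0.2893, 0.1099]
ee_rot: [[0.654, 0.756, -0.0], [0.756, -0.654, -0.0], [-0.0, 0.0, -1.0]]
contact_force: [0.9, 0.2, 0.6]
finger_gap: 0.65
grip_force: 0.0
```

```bash
python3 -c "
from h import *
goto(.340,.289,.008,-41)
for p in props(snap('wrist'),z=.028): print(*p)"
```

```text
t 42.52 cur [0.3393 0.2893 0.1099] yaw -40.86 q7 -1.49 | turn/6deg 0.02 shift [0.0005 0.0018 0.2548] rows>= 2.5 tilt [-0.0001 -0.0003] gap 0.65 F [0.9 0.2 0.6]
[619. 183.] 3642 543 127 107 53 65
[320. 201.] 1862 339 290 61 27 49
```

Request:
jog_arm(rows=[[[0,0,0],[0.001,0.001,0.08],-0.3],[[0,0,0],[0,0,0.08],-0.3],[[0,0,0],[0,0,0.06],-0.3],[[0,0,0],[0,0,0.025],-0.3],[[0,0,0],[0,0,0.008],-0.3],[[0,0,0],[0,0,0],-0.3],[[0,0,0],[0,0,0],0.2],[[0,0,0],[0,0,0],0.6],[[0,0,0],[0,0,0],1],[[0,0,0],[0,0,0],1],[[0,0,0],[0,0,0],1],[[0,0,0],[0,0,0],1]], grip_force=25)

```text
time: 43.57
tcp_pos: [0.3383, 0.2907, 0.0176]
ee_rot: [[0.654, 0.756, -0.002], [0.756, -0.654, 0.001], [-0.001, -0.002, -1.0]]
contact_force: [-0.3, -0.8, 4.2]
finger_gap: 0.318
grip_force: 25.0
```

Request:
jog_arm(rows=[[[0,0,0],[0,0,0],1],[[0,0,0],[0,0,0],1],[[0,0,0],[0,0,-0.04],1],[[0,0,0],[0,0,-0.08],1],[[0,0,0],[0,0,-0.08],1],[[0,0,0],[0,0,-0.06],1],[[0,0,0],[0,0,0],1],[[0,0,0],[0,0,0],1]])

```text
time: 44.23
tcp_pos: [0.3373, 0.2921, 0.1187]
ee_rot: [[0.653, 0.757, -0.006], [0.757, -0.653, 0.006], [0.001, -0.009, -1.0]]
contact_force: [-0.6, 0.8, -2.0]
finger_gap: 0.315
grip_force: 25.0
```

```bash
python3 -c "
from h import *
goto(.50,.15,.11,-4.5)
goto(.5139,-.1266,.11,-4.5)
print(bot.read_state()['grip_force'])"
```

```text
t 44.23 cur [0.3373 0.2921 0.1187] yaw -40.77 q7 -1.53 | turn/6deg -6.04 shift [-0.3223  0.4334  0.0218] rows>= 5.4 tilt [-0.0065  0.0064] gap 0.315 F [-0.6  0.8 -2. ]
t 44.23 cur [0.3373 0.2921 0.1187] yaw -40.77 q7 -1.53 | turn/6deg -6.04 shift [-1.0089  0.5223  0.0218] rows>= 11.4 tilt [-0.0065  0.0064] gap 0.315 F [-0.6  0.8 -2. ]
24.999530911445618
```

Request:
jog_arm(rows=[[[0,0,-1],[0,0,0],1],[[0,0,-1],[0,0,0],1],[[0,0,-1],[0,0,0],1],[[0,0,-1],[0,0,0],1],[[0,0,-1],[0,0,0],1],[[0,0,-1],[0,0,0],1],[[0,0,0],[-0.0537,0.0722,0],1],[[0,0,0],[-0.0537,0.0722,0],1],[[0,0,0],[-0.0537,0.0722,0],1],[[0,0,0],[-0.0537,0.0722,0],1],[[0,0,0],[-0.0537,0.0722,0],1],[[0,0,0],[-0.0537,0.0722,0],1]])

```text
time: 45.23
tcp_pos: [0.4954, 0.1499, 0.1146]
ee_rot: [[0.084, 0.996, -0.006], [0.996, -0.084, -0.004], [-0.005, -0.006, -1.0]]
contact_force: [0.1, 0.7, 0.1]
finger_gap: 0.322
grip_force: 25.0
```

Request:
jog_arm(rows=[[[0,0,0],[-0.0858,0.0111,0],1],[[0,0,0],[-0.0858,0.0111,0],1],[[0,0,0],[-0.0858,0.0111,0],1],[[0,0,0],[-0.0858,0.0111,0],1],[[0,0,0],[-0.0858,0.0111,0],1],[[0,0,0],[-0.0858,0.0111,0],1],[[0,0,0],[-0.0858,0.0111,0],1],[[0,0,0],[-0.0858,0.0111,0],1],[[0,0,0],[0,0,0],1],[[0,0,0],[0,0,0],1],[[0,0,0],[0,0,0],1]])

```text
time: 46.15
tcp_pos: [0.5065, -0.1249, 0.1158]
ee_rot: [[0.086, 0.996, -0.006], [0.996, -0.086, -0.001], [-0.002, -0.006, -1.0]]
contact_force: [0.0, -0.3, -1.8]
finger_gap: 0.314
grip_force: 25.0
```

```bash
python3 -c "
from h import *
goto(.5139,-.1266,.024,-4.5)
print(bot.read_state()['grip_force'])
c=snap('wrist','w10.png')
for p in props(c,z=.11): print(*p)
for p in props(snap('top')): print(*p)"
```

```text
t 46.15 cur [ 0.5065 -0.1249  0.1158] yaw -4.91 q7 0.4 | turn/6deg -0.07 shift [-0.0027  0.0187  0.2296] rows>= 2.3 tilt [-0.0065 -0.0013] gap 0.314 F [ 0.  -0.3 -1.8]
24.999476373195648
[395.   9.] 1179 562 -4 41 13 -5
[414. 195.] 1777 566 -105 32 23 86
[488. 202.] 2609 611 -116 47 27 85
[321. 217.] 2372 507 -113 35 31 85
[322. 278.] 956 504 -157 29 16 -5
[491. 283.] 97 618 -169 16 5 84
[476. 374.] 243 612 -246 29 6 85
[404. 169.] 275 665 -139 60 33 83
[441. 172.] 216 658 -234 47 32 84
[479. 175.] 370 649 -332 82 32 86
[316. 195.] 1500 597 89 105 96 -74
[479. 189.] 330 612 -331 78 28 87
[393. 196.] 81 595 -111 26 18 -1
[480. 234.] 204 497 -332 51 27 85
[598. 358.] 960 188 -619 92 78 87
```

View pics/w10.png

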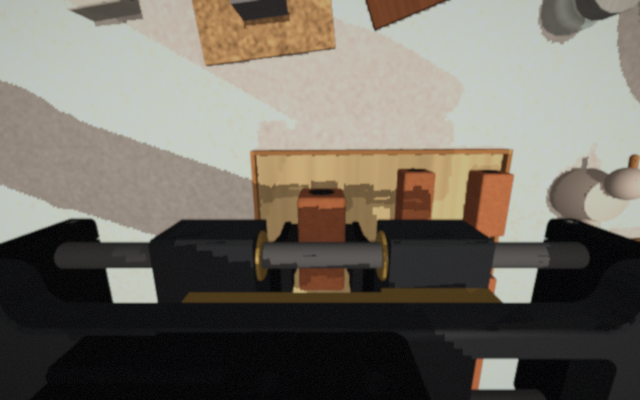

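The held prop is fine. A long prop has been knocked to (612,−331), still in its lane; I'll check it after this placement. Lower this one first.

Request:
jog_arm(rows=[[[0,0,0],[-0.002,0.015,0.06],1],[[0,0,0],[0,0,0.07],1],[[0,0,0],[0,0,0.05],1],[[0,0,0],[0,0,0.02],1],[[0,0,0],[0,0,0.008],1],[[0,0,0],[0,0,0],1],[[0,0,0],[0,0,0],1],[[0,0,0],[0,0,0],1]])

```text
time: 46.92
tcp_pos: [0.5139, -0.1262, 0.0357]
ee_rot: [[0.084, 0.996, -0.001], [0.996, -0.084, 0.0], [-0.0, -0.001, -1.0]]
contact_force: [0.5, -0.7, -0.8]
finger_gap: 0.317
grip_force: 25.0
```

```bash
python3 -c "
from h import *
goto(.5139,-.1266,.024,-4.5)
print(bot.read_state()['grip_force'])"
```

```text
t 46.92 cur [ 0.5139 -0.1262  0.0357] yaw -4.84 q7 0.5 | turn/6deg -0.06 shift [-0.001   0.0001  0.0293] rows>= 0.3 tilt [-0.0013  0.    ] gap 0.317 F [ 0.5 -0.7 -0.8]
24.999156296253204
```

Request:
jog_arm(rows=[[[0,0,-0.06],[0,0,0.014],1],[[0,0,0],[0,0,0.008],1],[[0,0,0],[0,0,0.005],1],[[0,0,0],[0,0,0.002],1],[[0,0,0],[0,0,0],1],[[0,0,0],[0,0,0],1],[[0,0,0],[0,0,0],1]])

```text
time: 47.5
tcp_pos: [0.513, -0.1261, 0.0236]
ee_rot: [[0.079, 0.997, -0.003], [0.997, -0.079, 0.001], [0.001, -0.003, -1.0]]
contact_force: [-4.8, 3.8, 11.4]
finger_gap: 0.317
grip_force: 25.0
```

```bash
python3 -c "
from h import *
goto(.5139,-.1266,.024,-4.5)"
```

```text
t 47.5 cur [ 0.513  -0.1261  0.0236] yaw -4.52 q7 0.52 | turn/6deg -0.0 shift [-0.0011  0.0023 -0.001 ] rows>= 0.0 tilt [-0.0032  0.0012] gap 0.317 F [-4.8  3.8 11.4]
```

Contact with the floor at 11 N. Release, rise and look.

Request:
jog_arm(rows=[[[0,0,0],[0,0,-0.001],1],[[0,0,0],[0,0,0],0.3],[[0,0,0],[0,0,0],0.2],[[0,0,0],[0,0,0],0],[[0,0,0],[0,0,0],-0.1],[[0,0,0],[0,0,0],-0.1],[[0,0,0],[0,0,0],-0.1]])

```text
time: 48.08
tcp_pos: [0.513, -0.1264, 0.0234]
ee_rot: [[0.079, 0.997, -0.003], [0.997, -0.079, -0.0], [-0.0, -0.003, -1.0]]
contact_force: [-0.2, 0.5, -0.1]
finger_gap: 0.535
grip_force: 0.0
```

Request:
jog_arm(rows=[[[0,0,0],[0,0,-0.03],-0.1],[[0,0,0],[0,0,-0.08],-0.1],[[0,0,0],[0,0,-0.08],-0.2],[[0,0,0],[-0.05,0,-0.08],-0.3],[[0,0,0],[-0.09,0,-0.05],-0.3],[[0,0,0],[-0.09,0,0],-0.3],[[0,0,0],[-0.09,0,0],-0.3],[[0,0,0],[-0.09,0,0],-0.3],[[0,0,0],[-0.05,0,0],-0.3],[[0,0,0],[0,0,0],-0.3],[[0,0,0],[0,0,0],-0.3]])

```text
time: 49.0
tcp_pos: [0.4981, -0.3114, 0.1523]
ee_rot: [[0.082, 0.997, -0.003], [0.997, -0.082, -0.001], [-0.001, -0.003, -1.0]]
contact_force: [0.3, 0.2, 0.8]
finger_gap: 0.651
grip_force: 0.0
```

```bash
python3 -c "
from h import *
goto(.6105,-.329,.11,-4.5)
c=snap('wrist','w11.png')
for p in props(c,z=.034): print(*p)
for p in props(snap('top')): print(*p)"
```

```text
t 49.0 cur [ 0.4981 -0.3114  0.1523] yaw -4.7 q7 0.76 | turn/6deg -0.03 shift [-0.0217  0.2836  0.1056] rows>= 3.0 tilt [-0.003  -0.0009] gap 0.651 F [0.3 0.2 0.8]
[322.  16.] 991 511 -150 29 26 85
[408.  16.] 1147 589 -157 31 29 -5
[483.  17.] 1420 655 -163 37 29 -5
[473. 106.] 1804 649 -238 48 37 85
[373. 105.] 1427 554 -229 43 29 85
[323. 199.] 1838 498 -320 78 27 86
[445. 195.] 3739 626 -332 79 70 87
[404. 169.] 274 665 -138 59 31 89
[441. 172.] 219 657 -234 47 32 83
[479. 175.] 372 649 -331 81 32 85
[316. 195.] 1500 597 89 105 96 -74
[476. 189.] 242 612 -331 77 28 87
[402. 196.] 256 594 -132 59 28 89
[438. 211.] 193 556 -225 46 26 90
[399. 228.] 257 513 -126 60 27 85
[471. 233.] 271 499 -309 64 28 86
[598. 358.] 961 188 -619 92 78 87
```

View pics/w11.png

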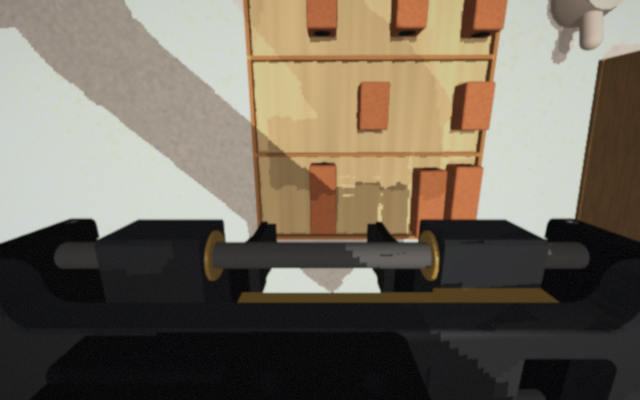

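All five placements look flat in their lanes. The knocked long prop lies only about 9 mm from the sample, on the border of the free part, so I'll shift it back down the lane. There's no room for a finger beside it, so I'll grip it by its ends.

Request:
jog_arm(rows=[[[0,0,1],[0,0,0],-1],[[0,0,1],[0,0,0],-1],[[0,0,1],[0,0,0],-1],[[0,0,1],[0,0,0],-1],[[0,0,1],[0,0,0],-1],[[0,0,1],[0,0,0],-1],[[0,0,1],[0,0,0],-1],[[0,0,1],[0,0,0],-1],[[0,0,1],[0,0,0],-1],[[0,0,1],[0,0,0],-1],[[0,0,1],[0,0,0],-1],[[0,0,1],[0,0,0],-1]])

```text
time: 50.1
tcp_pos: [0.4997, -0.3079, 0.1516]
ee_rot: [[0.973, 0.231, -0.003], [0.231, -0.973, 0.001], [-0.003, -0.001, -1.0]]
contact_force: [-0.5, 0.3, -0.2]
finger_gap: 1.0
grip_force: 0.0
```

Request:
jog_arm(rows=[[[0,0,1],[0,0,0],-1],[[0,0,1],[0,0,0],-1],[[0,0,0.97],[0,0,0],-1],[[0,0,0],[0.07,0,0],-1],[[0,0,0],[0.07,0,0],-1],[[0,0,0],[0.07,0,0],-1],[[0,0,0],[0.06,0,0],-1],[[0,0,0],[0,0,0],-1],[[0,0,0],[0,0,0],-1],[[0,0,0],[0,0,0],-1]])

```text
time: 50.93
tcp_pos: [0.6063, -0.3171, 0.1513]
ee_rot: [[0.997, -0.075, -0.004], [-0.075, -0.997, -0.0], [-0.004, 0.0, -1.0]]
contact_force: [-0.7, 0.1, -0.2]
finger_gap: 1.004
grip_force: 0.0
```

```bash
python3 -c "
from h import *
goto(.6115,-.331,.018,-94.5)
c=snap('wrist')
for p in props(c,z=.034): print(*p)
# profile along the tool-y line through the prop and tool-x through both
for x,y in [(.6115,-.331),(.6485,-.33)]: print(w2px(c,(x,y,.034)).round(1))
im=c['image'];u,v=w2px(c,(.6115,-.331,.034)).astype(int)
print('row',[tuple(im[v,k]) for k in range(u-60,u+61,6)])
print('col',[tuple(im[k,u]) for k in range(max(v-80,0),v+30,3)])"
```

```text
t 50.93 cur [ 0.6063 -0.3171  0.1513] yaw -94.29 q7 -0.76 | turn/6deg 0.04 shift [0.0157 0.0336 0.3332] rows>= 3.4 tilt [-0.0035 -0.    ] gap 1.004 F [-0.7  0.1 -0.2]
[145. 150.] 1888 661 -147 73 34 85
[240. 151.] 1249 657 -240 48 27 86
[333. 152.] 2044 649 -333 73 27 86
[337. 185.] 2050 614 -335 76 29 86
[ 12. 216.] 1293 607 5 76 37 -21
[156. 211.] 1344 597 -140 74 31 86
[259. 234.] 277 567 -247 20 17 -8
[330. 280.] 1556 505 -320 73 30 86
[333.9 187.9]
[330.5 151.9]
row [(np.uint8(119), np.uint8(96), np.uint8(65)), (np.uint8(116), np.uint8(95), np.uint8(64)), (np.uint8(130), np.uint8(106), np.uint8(72)), (np.uint8(94), np.uint8(68), np.uint8(44)), (np.uint8(119), np.uint8(97), np.uint8(67)), (np.uint8(100), np.uint8(56), np.uint8(34)), (np.uint8(104), np.uint8(57), np.uint8(35)), (np.uint8(106), np.uint8(59), np.uint8(37)), (np.uint8(104), np.uint8(58), np.uint8(35)), (np.uint8(115), np.uint8(63), np.uint8(40)), (np.uint8(105), np.uint8(57), np.uint8(35)), (np.uint8(101), np.uint8(57), np.uint8(36)), (np.uint8(99), np.uint8(54), np.uint8(34)), (np.uint8(101), np.uint8(56), np.uint8(
[... 1325 characters left out ...]
(76), np.uint8(51)), (np.uint8(79), np.uint8(42), np.uint8(25)), (np.uint8(123), np.uint8(68), np.uint8(42)), (np.uint8(117), np.uint8(64), np.uint8(39)), (np.uint8(100), np.uint8(57), np.uint8(33)), (np.uint8(100), np.uint8(56), np.uint8(36)), (np.uint8(110), np.uint8(62), np.uint8(38)), (np.uint8(115), np.uint8(64), np.uint8(39)), (np.uint8(100), np.uint8(55), np.uint8(35)), (np.uint8(102), np.uint8(55), np.uint8(35)), (np.uint8(135), np.uint8(101), np.uint8(68)), (np.uint8(148), np.uint8(123), np.uint8(85)), (np.uint8(149), np.uint8(124), np.uint8(85)), (np.uint8(149), np.uint8(123), np.uint8(84)), (np.uint8(146), np.uint8(120), np.uint8(83)), (np.uint8(142), np.uint8(117), np.uint8(80))]
```

Request:
jog_arm(rows=[[[0,0,0.04],[0.018,0.038,0.06],-1],[[0,0,0],[0,0,0.08],-1],[[0,0,0],[0,0,0.06],-1],[[0,0,0],[0,0,0.02],-1],[[0,0,0],[0,0,0],-1],[[0,0,0],[0,0,0],-1],[[0,0,0],[0,0,0],-1]])

```text
time: 51.57
tcp_pos: [0.6129, -0.3341, 0.0653]
ee_rot: [[0.997, -0.08, -0.001], [-0.08, -0.997, -0.001], [-0.001, 0.001, -1.0]]
contact_force: [-0.7, -0.3, 0.5]
finger_gap: 1.0
grip_force: 0.0
```

```bash
python3 -c "
from h import *
goto(.613,-.333,.019,-94.5)
c=snap('wrist')
for p in props(c,z=.034): print(*p)
im=c['image']
u,v=w2px(c,(.613,-.333,.034)).astype(int);print(u,v)
hsv=cv2.cvtColor(im,cv2.COLOR_RGB2HSV)
for r in (v-20,v-10,v,v+5): print(r,''.join('#' if (3<=h<=12 and s>140 and x>60) else 'o' if x<45 else '.' for h,s,x in hsv[r,180:460:2]))"
```

```text
t 51.57 cur [ 0.6129 -0.3341  0.0653] yaw -94.56 q7 -0.71 | turn/6deg -0.01 shift [-1.000e-04 -2.700e-03  1.158e-01] rows>= 1.2 tilt [-0.001  -0.0013] gap 1.0 F [-0.7 -0.3  0.5]
[ 54. 172.] 4018 663 -152 78 34 87
[184. 172.] 2742 657 -243 52 28 85
[315. 172.] 4155 650 -333 74 28 85
[321. 217.] 4190 616 -336 76 33 86
[224. 299.] 82 555 -255 17 8 -59
319 221
201 ...............................................################################################.............................................
211 ..............................................##################################################.#..........................................
221 ..............................................###################################################...........................................
226 ............................oooooooo..........###################################################..........oooooooo.........................
```

The fingers straddle the prop symmetrically (252–394 against 272–374). Descend, grip the ends, lift slightly, shift 35 mm back and release.

Request:
jog_arm(rows=[[[0,0,0],[0,0,0.05],-1],[[0,0,0],[0,0,0.04],-1],[[0,0,0],[0,0,0.017],-1],[[0,0,0],[0,0,0.006],-1],[[0,0,0],[0,0,0],-1],[[0,0,0],[0,0,0],-1],[[0,0,0],[0,0,0],-1]])

```text
time: 52.2
tcp_pos: [0.6126, -0.334, 0.0188]
ee_rot: [[0.997, -0.08, -0.002], [-0.08, -0.997, -0.001], [-0.002, 0.001, -1.0]]
contact_force: [0.4, 0.2, 0.1]
finger_gap: 1.002
grip_force: 0.0
```

Request:
jog_arm(rows=[[[0,0,0],[0,0,0],-0.8],[[0,0,0],[0,0,0],-0.7],[[0,0,0],[0,0,0],-0.6],[[0,0,0],[0,0,0],0],[[0,0,0],[0,0,0],1],[[0,0,0],[0,0,0],1]], grip_force=20)

```text
time: 52.7
tcp_pos: [0.6124, -0.3337, 0.0183]
ee_rot: [[0.997, -0.08, -0.003], [-0.08, -0.997, -0.0], [-0.003, 0.0, -1.0]]
contact_force: [-0.6, -0.0, 3.1]
finger_gap: 0.863
grip_force: 19.9
```

```bash
python3 -c "
from h import *
goto(.578,-.3255,.019,-94.5);print(bot.read_state()['grip_force'])"
```

```text
t 52.7 cur [ 0.6124 -0.3337  0.0183] yaw -94.57 q7 -0.69 | turn/6deg -0.01 shift [-0.0873 -0.0138 -0.0018] rows>= 0.9 tilt [-0.0026 -0.0003] gap 0.863 F [-0.6 -0.   3.1]
19.941149353981018
```

Request:
jog_arm(rows=[[[0,0,0],[0,0,-0.008],1],[[0,0,0],[0,0,0],1],[[0,0,0],[-0.022,-0.003,0],1],[[0,0,0],[-0.022,-0.004,0],1],[[0,0,0],[-0.022,-0.004,0],1],[[0,0,0],[-0.022,-0.003,0],1],[[0,0,0],[0,0,0],1],[[0,0,0],[0,0,0],1],[[0,0,0],[0,0,0],1]])

```text
time: 53.45
tcp_pos: [0.5782, -0.3251, 0.0212]
ee_rot: [[0.997, -0.079, -0.003], [-0.079, -0.997, -0.0], [-0.003, 0.0, -1.0]]
contact_force: [0.2, -0.6, -0.4]
finger_gap: 0.864
grip_force: 19.9
```

```bash
python3 -c "
from h import *
goto(.578,-.3255,.0183,-94.5);print(bot.read_state()['grip_force'])"
```

```text
t 53.45 cur [ 0.5782 -0.3251  0.0212] yaw -94.55 q7 -0.66 | turn/6deg -0.01 shift [-0.0004  0.001   0.0074] rows>= 0.1 tilt [-0.0027 -0.0001] gap 0.864 F [ 0.2 -0.6 -0.4]
19.93452787399292
```

Request:
jog_arm(rows=[[[0,0,0],[0,0,0.004],1],[[0,0,0],[0,0,0.003],1],[[0,0,0],[0,0,0],1],[[0,0,0],[0,0,0],1],[[0,0,0],[0,0,0],-0.9],[[0,0,0],[0,0,0],-1],[[0,0,0],[0,0,0],-1],[[0,0,0],[0,0,0],-1],[[0,0,0],[0,0,0],-1]])

```text
time: 54.2
tcp_pos: [0.5776, -0.3253, 0.0185]
ee_rot: [[0.997, -0.08, -0.003], [-0.08, -0.997, -0.0], [-0.003, 0.0, -1.0]]
contact_force: [-0.8, -0.3, 0.2]
finger_gap: 0.993
grip_force: 0.0
```

Request:
jog_arm(rows=[[[0,0,0],[0,0,-0.02],-1],[[0,0,0],[0,0,-0.06],-1],[[0,0,0],[0,0,-0.09],-1],[[0,0,0],[0,0,-0.09],-1],[[0,0,0],[-0.05,0.03,-0.09],-1],[[0,0,0],[-0.08,0.06,-0.02],-1],[[0,0,0],[-0.08,0.06,0],-1],[[0,0,0],[-0.08,0.06,0],-1],[[0,0,0],[-0.05,0.04,0],-1],[[0,0,0],[0,0,0],-1],[[0,0,0],[0,0,0],-1],[[0,0,0],[0,0,0],-1]])

```text
time: 55.2
tcp_pos: [0.4359, -0.4134, 0.1662]
ee_rot: [[0.997, -0.079, -0.002], [-0.079, -0.997, 0.0], [-0.002, -0.0, -1.0]]
contact_force: [0.6, 1.4, -0.5]
finger_gap: 0.997
grip_force: 0.0
```

```bash
python3 -c "
from h import *
goto(.5,-.45,.15,-94.5)
c=snap('top','end.png')
for p in props(c): print(*p)
a=cv2.imread('pics/top0.png').astype(int);b=cv2.imread('pics/end.png').astype(int)
m=(abs(a-b).max(2)>40).astype(np.uint8)
n,_,st,ce=cv2.connectedComponentsWithStats(m)
for i in range(1,n):
    if st[i,4]>25: print('diff',st[i].tolist())"
```

```text
t 55.2 cur [ 0.4359 -0.4134  0.1662] yaw -94.55 q7 -0.5 | turn/6deg -0.01 shift [0.167  0.0787 0.0405] rows>= 1.9 tilt [-0.0022  0.0003] gap 0.997 F [ 0.6  1.4 -0.5]
[404. 169.] 270 665 -140 59 33 86
[441. 172.] 216 658 -234 47 32 84
[479. 175.] 371 649 -332 83 32 86
[316. 195.] 1500 597 89 105 96 -74
[402. 196.] 257 594 -132 59 28 89
[476. 202.] 328 577 -323 77 28 88
[438. 211.] 191 556 -225 46 26 90
[399. 228.] 255 513 -126 60 27 85
[475. 233.] 336 498 -318 83 27 85
[598. 358.] 959 188 -619 92 78 87
diff [300, 184, 32, 22, 427]
diff [389, 190, 25, 14, 223]
diff [459, 197, 33, 13, 378]
diff [213, 198, 19, 31, 418]
diff [428, 205, 20, 13, 223]
diff [260, 209, 32, 25, 362]
diff [387, 222, 25, 13, 282]
diff [308, 227, 332, 173, 28290]
diff [307, 237, 30, 16, 377]
diff [259, 251, 21, 20, 241]
diff [574, 278, 47, 3, 65]
diff [561, 283, 18, 9, 91]
diff [225, 284, 27, 25, 340]
diff [556, 285, 8, 57, 200]
diff [581, 290, 22, 31, 139]
diff [106, 309, 200, 91, 7210]
diff [565, 323, 27, 18, 117]
diff [8, 331, 109, 69, 4761]
diff [305, 370, 14, 18, 52]
diff [6, 372, 22, 28, 571]
diff [376, 397, 16, 3, 33]
```

Everything is in place, the only differences from the first picture are the intended ones plus the arm, and the arm is clear. Handing in.

```bash
python3 -c "
from h import *
print(job.close_job())"
```

```text
the job is handed in; nothing more can be done
None
```

I handed the job in at about 55 s: the shell stands open side down on the pad and all five props lie flat and crosswise in their lanes (two medium, one short, two long). One long prop got knocked towards its sample, so I moved it back. The final top picture shows nothing else moved.

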